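# Find the full-height soap bar with the bridge gauge and box it

### The job

The pink soap box is running low. Lower the bridge gauge gently over the spare bars on the marble slab, standing it square on the slab astride the bar, until you have gauged the one that is 26 mm high; lay that bar flat in the pink box, crosswise like the bar already there and behind it. Leave the two wrong-height bars lying on the slab, stand the gauge back upright on the middle of its cork mat, and do not disturb the things around.

Things in the scene. Friction and masses are not known exactly. Their poses are not given: they have to be found in the camera images.
- gauge: Metal bridge height gauge, 0.24 kg, loose, standing on the cork mat. Origin: middle of its footprint, level with the soles; z up. The bridge spans local y: two legs, soles 12 (y) x 36 (x) mm, centred at y = -35 and +35 mm, 58 mm clear between them; crossbar underside 45 mm, top 57 mm above the soles; whole height 112 mm.
- gauge_grip (a point): Middle of the gauge's black grip block on the crossbar, 86 mm above the soles. The block is 30 mm wide in the gauge's y (grip it across y), 32 mm in x, and reaches from 57 to 109 mm above the soles. Its face toward the gauge's -x carries the white scale.
- gauge_foot (a joint): Reading: upward travel in m, 0 to 0.020, of the sprung foot (steel disc, 16 mm across, under the crossbar). At 0 it hangs 14 mm above the soles: with the soles on the slab, part height = 14 mm + reading; a 26 mm bar reads 0.012, red pointer at the scale's green mark. Spring 0.6 N at 0, rising 60 N/m; the gauge's weight overcomes it.
- foot_face (a point): Centre of the underside of the gauge's sprung foot, on the gauge's vertical centre line.
- slab: Fixed marble slab, 300 (local x) x 160 (local y) x 12 (z) mm, on the table to the right of the soap boxes. Origin: centre of its underside; its top is 12 mm higher.
- bar_a: Pink soap bar, 47 (local x) x 78 (local y) mm, edges rounded by 6 mm, about 0.1 kg, loose, flat on the slab. Origin: centre of its underside. Three bars look alike, but one is 22, one 26, one 30 mm high; the gauge tells which. They lie in a row along the slab, about 95 mm apart, each turned a little.
- bar_b: Pink soap bar like bar_a (47 x 78 mm, height 22, 26 or 30 mm). Origin: centre of its underside.
- bar_c: Pink soap bar like bar_a (47 x 78 mm, height 22, 26 or 30 mm). Origin: centre of its underside.
- pink_box_floor (a point): Middle of the inner floor of the pink soap box, second from the left in the row of five open boxes, fixed; inside 243 (x) x 92 (y) mm, wall tops 49 mm above this floor. x points to the back, where the raised lid leans away. A fixed pink bar lies crosswise (long side along y) in its front part, 98 to 44 mm in front of this point; the rest of the floor is free.
- cork_mat: Round cork mat, 120 mm across, 5 mm thick, fixed on the table behind the soap boxes; the gauge's place. Origin: centre of its underside. Between it and the robot the five boxes' raised lids (fixed) stand up to z = 0.17 and lean back to x = 0.52: pass over or behind them.
- candle: Red dinner candle in a brown holder, 70 mm across the foot, 357 mm tall, loose, to the left of the cork mat. Origin: centre of its foot. Bystander.
- toadstool: Small red ceramic toadstool, 63 mm across, 80 mm high, loose, to the right of the cork mat. Origin: centre of its foot. Bystander.
- white_mug: White mug, 74 mm across, 83 mm high, loose, behind the right end of the slab. Origin: underside, 15 mm from the cup's axis toward its handle. Bystander.
- tealight_a: Tealight, 38 mm across, 20 mm high, loose, behind the green soap box. Origin: centre of its underside. Bystander.
- tealight_b: Tealight like tealight_a, beyond the far end of the slab. Bystander.
- tealight_c: Tealight like tealight_a, beside tealight_b. Bystander.

How it is judged:
By the outcome, as a careful person would: the job done as asked, in the order asked, and still so for the second after the job is handed in, with the robot touching nothing.
It also fails if it takes over 72 s, if anything falls off the work surface, if the arm or the gripper's body presses on something with over 40 N, if the wrist force passes 120 N, or if a joint passes its speed limit or range.

### The arm

A 6-joint arm with a two-finger parallel gripper is mounted at the origin on a cart in front of the work surface, level with it; the furniture and walls round the work are solid. World frame = base frame: x ahead of the robot, y to its left, z up, the work surface at z = 0. Lengths are in m, angles in degrees, forces in N, time in s.
With the tool pointing down it reaches from about 0.3 to 0.85 m from the base axis. Payload 5.4 kg.
Tool frame: the origin (TCP) lies midway between the tips of the shut fingers; the grasp point (between the pads) lies robot.grasp_offset behind it (robot.grasp_offset is the distance from the TCP to the grasp point, in m); z points along the fingers, y is the direction in which the jaws open and shut (so a half turn about z gives the same grasp; the last joint's range is limited). The gripper opens to 85 mm and grips with 20 to 120 N. Pads are 22 mm wide; open, the fingers measure 114 mm over their backs; the gripper's body (76 mm by 85 mm) begins 54 mm behind the grasp point. The pads swing forward as they close: fully open they stand 13 mm farther back than shut.
Start: joints at [51.503, 9.076, 91.501, -0, 79.423, -12.038], TCP at [0.256, 0.515, 0.231] pointing down, gripper open.
Joint ranges: [-166.64, 166.64], [-54.1, 131.32], [10.49, 154.53], [-73.88, 253.88], [9.74, 151.15], [-171.62, 171.62]. Speed limits (degrees/s): [147.25, 147.25, 180, 180, 180, 180].

### API

Orientations are given as [roll, pitch, yaw] about the fixed x, y, z axes, in that order (R = Rz(yaw) Ry(pitch) Rx(roll)).
In Python, from bench import status, optics, ticket, robot gives the robot as it stands.
- The arm moves only by the tool move_arm, never from a script. Its arguments are lists of equal length, an entry for each row: "hand": the finger opening in m, from 0 to 0.0854; "offset": the shift along the tool's x, y, z in m, a list of three; "twist": the turn about the tool's z in degrees. In form: {"hand": [hand, ...], "offset": [[x, y, z], ...], "twist": [twist, ...]}. A call has 1 to 20 rows; each row is the pose to reach, as a shift and turn from the pose commanded when the call began, along the tool's axes at that moment; what a row does not reach only later rows make up. A row lasts 1/10 s, in which the tool goes at most 50 mm and 8.59 degrees, less where a joint would pass 70% of its speed; a pose out of reach is approached as far as the arm can. A call with a gripper value outside its range is refused whole. The fingers move at their own pace and stop on an object; "force" is the grip in N (left out, the last holds). Time passes only in rows, so rows that repeat a pose let the fingers close. It gives the time, the measured TCP pose, the force and the opening at its end, in the units of the state.
- status.state(): the state, without advancing time (a new reading comes with each control period).
- optics.camera(name): name is "side" or "top" or "wrist"; returns the picture (480x640x3 uint8, blue, green, red); there is no depth.
- optics.camera_model(name): a dict with "fx", "fy", "cx", "cy" (pixels), "k1" (the pictures are not rectified: a ray, as slopes to the right and down, at radius r is drawn at 1 + k1 r^2 times it, then the intrinsics apply), "view" (4x4, takes a point from world to camera coordinates). Camera axes: x right, y up, looking along -z (the intrinsics and any distortion apply to the point x, -y, -z); pixel columns grow to the right and rows downward; lengths in m; the calibration is good to about 2 mm. A picture is of the moment at which its call begins: read the wrist's pose just before it. camera_model takes no time and is no camera call; for the wrist camera it gives the pose at the moment of the call.
- ticket.finish_job(): hands the job in, once; it reports no verdict.
The state is a dict: "clock": time; "qpos": joint angles; "dq": joint speeds; "joint_efforts": joint torques, N m; "ee_pos": TCP position; "tool_rot": TCP orientation; "ft_force": force on the tool from outside, world axes, zero at the start; "wrist_torque": the same for the moment, N m; "grip_width": finger opening in m.
Only numpy, scipy, OpenCV 4.12 (cv2) and the standard library are available. Lean on these libraries where they do the work, as an engineer would, in place of code of your own. Each camera call takes 0.05 s, during which the arm holds its last target.

## Working session

There is one attempt and no reset: what is moved stays moved. The work goes in short steps, Python scripts to look and compute and a tool call to move; the robot and the scene stay as the last step left them, time stands still between calls to the robot, and variables do not carry over. Pictures are saved under pics/ and viewed, and the job is handed in when it is done.

Besides the shell and the picture viewer there is one more tool, called after "Request:" as a command line: name --pt "numbers of a row" for each row, then --argument value for the rest. move_arm: Moves the arm, as the interface text tells. Its arguments: {"type":"object","properties":{"hand":{"type":"array"},"offset":{"type":"array"},"twist":{"type":"array"},"force":{"type":"number"}},"required":["hand","offset","twist"]}

```bash
ls; mkdir -p pics; python3 - <<'E'
from bench import status, optics, ticket, robot
import cv2
print(status.state()); print(robot.grasp_offset)
for n in ["side","top","wrist"]:
    m=optics.camera_model(n); print(n,m)
    cv2.imwrite(f"pics/{n}0.png",optics.camera(n))
E
```

```text
pics
{'clock': 0.0, 'qpos': array([ 5.15033596e+01,  9.11441437e+00,  9.15732355e+01, -1.78975841e-03,
        7.94237185e+01, -1.20393825e+01]), 'dq': array([-0.00557872, -0.00305558,  0.0259095 , -0.04566713,  0.13127798,
        0.06825544]), 'joint_efforts': array([ 8.18884218e-04, -3.95988894e+01, -3.31437778e+01, -7.96212930e-05,
        8.23248702e-03, -1.74331853e-05]), 'ee_pos': array([0.25583016, 0.51426634, 0.23029033]), 'tool_rot': array([-1.79890714e+02, -2.15096161e-02,  1.53543052e+02]), 'ft_force': array([-0.01766063, -0.19196413,  0.60492766]), 'wrist_torque': array([ 0.0003896 , -0.00832289,  0.05076727]), 'grip_width': 0.08552699382889048}
0.0187
side {'fx': 490.5433598950338, 'fy': 490.5433598950338, 'cx': 324.8342607791239, 'cy': 244.35846771102487, 'k1': -0.13281638308887006, 'view': array([[ 0.71629995,  0.69777087,  0.00549502, -0.32210658],
       [-0.57565614,  0.58645515,  0.56981608,  0.31557786],
       [ 0.39437848, -0.41132247,  0.82175388, -1.30885809],
       [ 0.        ,  0.        ,  0.        ,  1.        ]])}
top {'fx': 477.7982546290906, 'fy': 477.7982546290906, 'cx': 319.5719478540224, 'cy': 238.24297478465243, 'k1': -0.041331201567009854, 'view': array([[-0.02134152, -0.99975935, -0.00507699, -0.08803285],
       [ 0.99866648, -0.02155642,  0.04691045, -0.53158306],
       [-0.0470086 , -0.00406908,  0.9988862 , -1.25260671],
       [ 0.        ,  0.        ,  0.        ,  1.        ]])}
wrist {'fx': 372.18001008404656, 'fy': 372.18001008404656, 'cx': 311.5602281846155, 'cy': 244.7703937359119, 'k1': -0.03626091446136882, 'view': array([[ 4.45527854e-01,  8.95267764e-01, -7.49905610e-04,
        -5.74409092e-01],
       [-8.50380956e-01,  4.22927843e-01, -3.13024392e-01,
         4.05185742e-02],
       [-2.79923491e-01,  1.40098791e-01,  9.49744791e-01,
        -3.79624265e-01],
       [ 0.00000000e+00,  0.00000000e+00,  0.00000000e+00,
         1.00000000e+00]])}
```

View pics/top0.png

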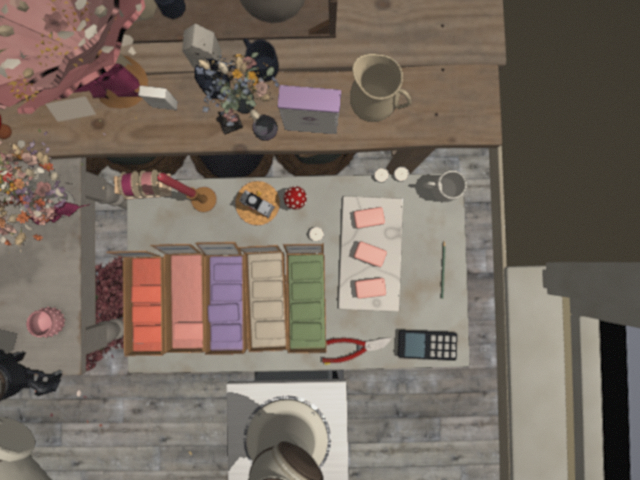

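View pics/side0.png

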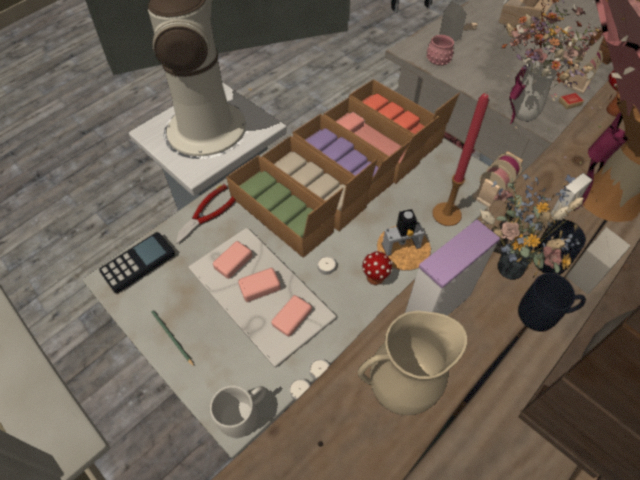

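View pics/wrist0.png

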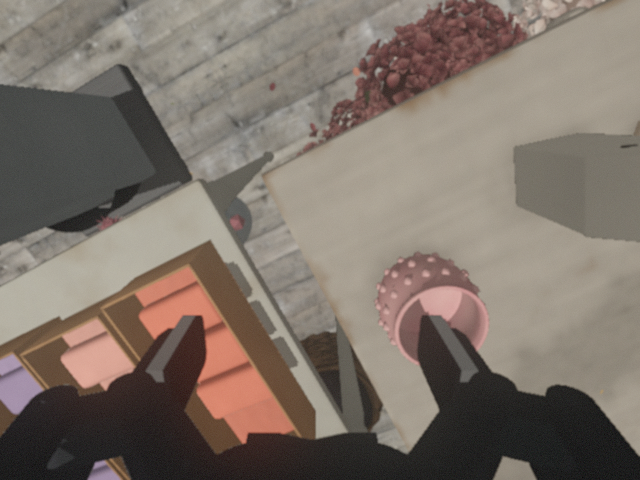

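The top view shows three bars on the slab at about (369,217), (369,254) and (370,288). The gauge is on its mat at (258,204), and the pink box is at (187,300). I'll enlarge these areas.

```bash
cat > h.py <<'E'
import numpy as np, cv2
from bench import status, optics, ticket, robot
from scipy.spatial.transform import Rotation as R
def K(m): return np.array([[m['fx'],0,m['cx']],[0,m['fy'],m['cy']],[0,0,1.]])
def D(m): return np.array([m['k1'],0,0,0.])
def ray(m,uv):
    p=cv2.undistortPoints(np.array([[uv]],float),K(m),D(m))[0,0]
    V=m['view']; d=V[:3,:3].T@np.array([p[0],-p[1],-1.]); c=-V[:3,:3].T@V[:3,3]
    return c,d
def onz(m,uv,z):
    c,d=ray(m,uv); return c+d*(z-c[2])/d[2]
def tri(obs):
    A=np.zeros((3,3));b=np.zeros(3);L=[]
    for m,uv in obs:
        c,d=ray(m,uv); d=d/np.linalg.norm(d); P=np.eye(3)-np.outer(d,d); A+=P;b+=P@c
        L.append((P,c))
    x=np.linalg.solve(A,b); return x,[np.linalg.norm(P@(x-c)) for P,c in L]
def proj(m,X):
    X=np.atleast_2d(X); V=m['view']; p=(V[:3,:3]@X.T).T+V[:3,3]
    q=np.c_[p[:,0],-p[:,1],-p[:,2]]
    return cv2.projectPoints(q,np.zeros(3),np.zeros(3),K(m),D(m))[0][:,0]
def crop(img,x0,y0,x1,y1,s,name):
    c=cv2.resize(img[y0:y1,x0:x1],None,fx=s,fy=s,interpolation=cv2.INTER_CUBIC)
    for x in range((x0+9)//10*10,x1,10):
        cv2.putText(c,str(x),(int((x-x0)*s),10),0,.35,(0,255,255),1); c[:14:2,int((x-x0+.5)*s)]=(0,255,255)
    for y in range((y0+9)//10*10,y1,10):
        cv2.putText(c,str(y),(0,int((y-y0)*s)),0,.35,(0,255,255),1); c[int((y-y0+.5)*s),:14:2]=(0,255,255)
    cv2.imwrite(f"pics/{name}.png",c)
def tool():
    s=status.state(); return s['ee_pos'],R.from_euler('xyz',s['tool_rot'],degrees=True).as_matrix(),s
E
python3 - <<'E'
from h import *
t=cv2.imread("pics/top0.png"); s=cv2.imread("pics/side0.png")
crop(t,335,190,425,310,5,"c_t1"); crop(t,225,170,325,250,7,"c_t2"); crop(t,120,235,220,360,4.8,"c_t3")
crop(s,185,225,335,365,4.2,"c_s1"); crop(s,360,195,460,295,6,"c_s2")
E
```

```text
(no output)
```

View pics/c_t1.png

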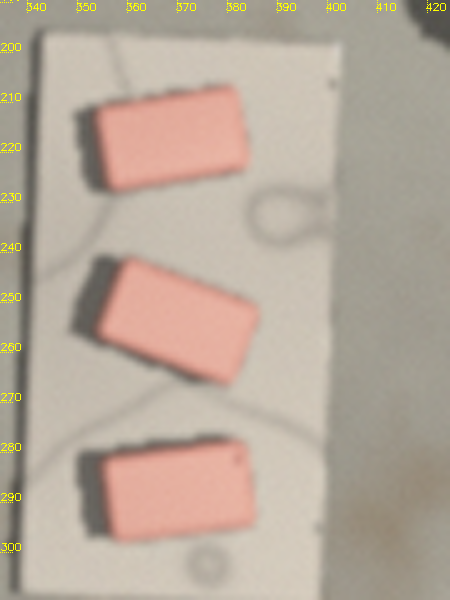

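View pics/c_t2.png

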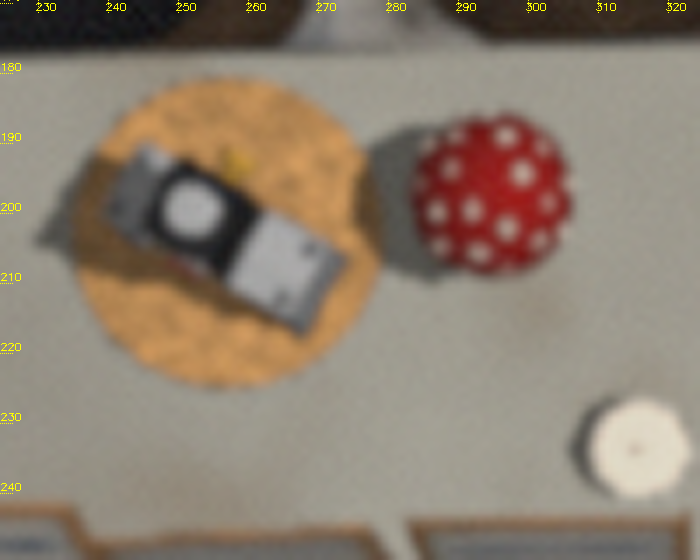

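View pics/c_t3.png

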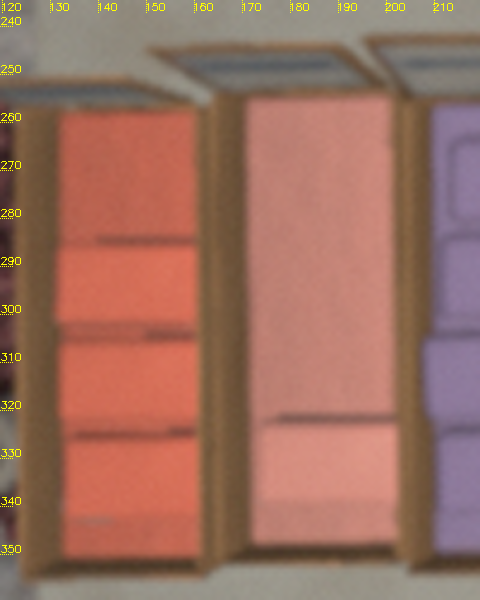

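View pics/c_s1.png

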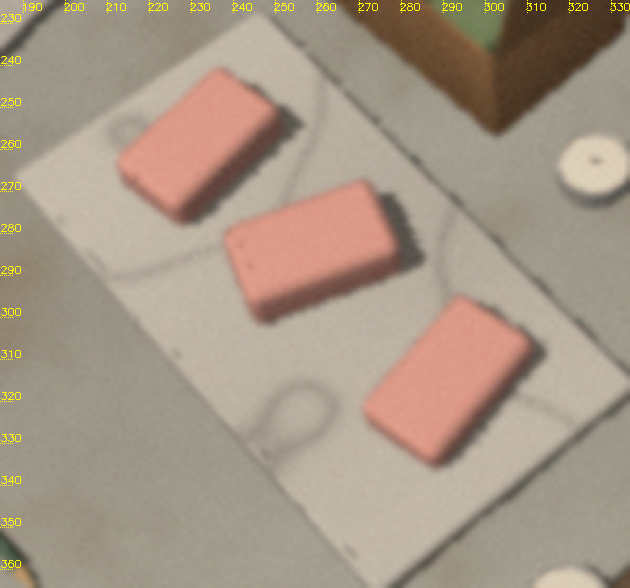

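View pics/c_s2.png

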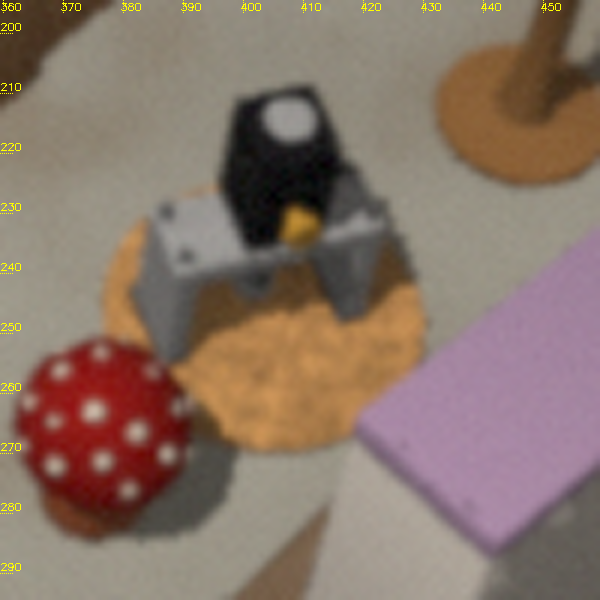

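```bash
cat > barfit.py <<'E'
from h import *
from scipy.optimize import least_squares
def barpts(x,y,yaw,h,z0=0.012):
    r=.006; S=[]
    u=np.linspace(0,2*np.pi,24,endpoint=False)
    for p in np.linspace(-np.pi/2,np.pi/2,9):
        S.append(np.c_[np.cos(p)*np.cos(u),np.cos(p)*np.sin(u),np.sin(p)+0*u]*r)
    S=np.vstack(S); P=[]
    for sx in (-1,1):
        for sy in (-1,1):
            for z in (r,h-r): P.append(S+[sx*(.0235-r),sy*(.039-r),z])
    P=np.vstack(P); c,s=np.cos(yaw),np.sin(yaw)
    return np.c_[x+c*P[:,0]-s*P[:,1],y+s*P[:,0]+c*P[:,1],z0+P[:,2]]
def mask(img):
    f=img.astype(int); b,g,r=f[...,0],f[...,1],f[...,2]
    return ((r-g>28)&(r-b>28)).astype(np.uint8)
def contour(img,seed,roi):
    m=mask(img); mm=np.zeros_like(m); x0,y0,x1,y1=roi; mm[y0:y1,x0:x1]=m[y0:y1,x0:x1]
    n,l=cv2.connectedComponents(mm); k=l[seed[1],seed[0]]
    c=max(cv2.findContours((cv2.resize((l==k).astype(np.float32),None,fx=4,fy=4,interpolation=cv2.INTER_LINEAR)>.5).astype(np.uint8),0,cv2.CHAIN_APPROX_NONE)[0],key=cv2.contourArea)
    return (cv2.convexHull(c)[:,0]+.5)/4-.5, (l==k).sum(), c[:,0][::4].astype(float)/4-.375
def fit(views,x0,z0=.012,fixh=None):
    # views: (model, contour pts)
    def res(p):
        out=[]
        h=fixh if fixh else p[3]/10
        X=barpts(p[0],p[1],p[2],h,z0)
        for m,c in views:
            H=cv2.convexHull(proj(m,X).astype(np.float32))
            out+= [cv2.pointPolygonTest(H,(float(a),float(b)),True) for a,b in c]
        return np.array(out)
    return least_squares(res,x0,loss='soft_l1',diff_step=1e-3)
E
python3 - <<'E'
from barfit import *
mt=optics.camera_model('top');ms=optics.camera_model('side')
t=cv2.imread("pics/top0.png"); s=cv2.imread("pics/side0.png")
def d(c,s,o): return ((c[0]+.5)/s-.5+o[0],(c[1]+.5)/s-.5+o[1])
print('slab corners', [onz(mt,d(c,5,(335,190)),.012).round(4) for c in ((42,35),(340,45),(322,610),(20,595))])
print('slab far R tri',tri([(mt,d((340,45),5,(335,190))),(ms,d((385,590),4.2,(185,225)))]))
print('grip disc tri',tri([(mt,d((192,210),7,(225,170))),(ms,d((290,119),6,(360,195)))]))
print('xbar ends tri',tri([(mt,d((345,262),7,(225,170))),(ms,d((150,215),6,(360,195)))]),tri([(mt,d((305,337),7,(225,170))),(ms,d((150,215),6,(360,195)))]))
print('cork', onz(mt,d((228,233),7,(225,170)),.005))
for name,st,ss in (('far',(369,217),(293,314)),('mid',(369,254),(260,285)),('near',(370,288),(231,259))):
    ct,a1,ct2=contour(t,st,(340,200,390,305)); cs,a2,cs2=contour(s,ss,(200,230,330,345))
    x=onz(mt,st,.035)
    best=None
    for yaw in (-.4,-.2,0,.2,.4):
        r=fit([(mt,ct2),(ms,cs2)],[x[0],x[1],yaw,.26])
        if best is None or r.cost<best.cost: best=r
    print(name,a1,a2,best.x[:2].round(4),np.degrees(best.x[2]).round(2),'h',(best.x[3]*100).round(2),'cost',best.cost,'rms',np.sqrt(np.mean(best.fun**2)))
    r1=fit([(mt,ct2)],[x[0],x[1],best.x[2]],fixh=.026);r2=fit([(ms,cs2)],[x[0],x[1],best.x[2]],fixh=.026); print(r1.x,r2.x)
p,Rm,st=tool(); m=optics.camera_model('wrist'); V=m['view']; c=-V[:3,:3].T@V[:3,3]
print('cam in tool',Rm.T@(c-p),'look',Rm.T@(-V[2,:3]), 'tool axes',Rm.round(3))
E
```

```text
slab corners [array([ 0.6391, -0.1641,  0.012 ]), array([ 0.6304, -0.3225,  0.012 ]), array([ 0.3318, -0.3043,  0.012 ]), array([ 0.3432, -0.1455,  0.012 ])]
slab far R tri (array([ 0.63132102, -0.32061489,  0.0139316 ]), [np.float64(0.0019417876132828838), np.float64(0.0019417876132828194)])
grip disc tri (array([0.62280948, 0.0631716 , 0.11715314]), [np.float64(0.00017044551775817368), np.float64(0.00017044551775823922)])
xbar ends tri (array([0.60607332, 0.01237965, 0.09546483]), [np.float64(0.00043831448594769564), np.float64(0.0004383144859476216)]) (array([0.58679344, 0.0346651 , 0.05502783]), [np.float64(0.0049981990837246375), np.float64(0.004998199083724653)])
cork [0.62829473 0.06561173 0.005     ]
far 526 899 [ 0.58   -0.2296] 8.31 h 21.26 cost 38.53078826962391 rms 0.6810765214378623
[ 0.58145456 -0.23033134  0.14014308] [ 0.57990999 -0.22980464  0.14108232]
mid 538 910 [ 0.4838 -0.2292] -22.12 h 29.69 cost 46.18596763303601 rms 0.7408879759988384
[ 0.48538384 -0.23057872 -0.38414405] [ 0.48144926 -0.22776163 -0.3802722 ]
near 542 780 [ 0.3951 -0.2278] 5.95 h 24.46 cost 57.2807467614889 rms 0.8644175098708371
[ 0.39716102 -0.22870119  0.10130681] [ 0.39338287 -0.2272633   0.10660603]
cam in tool [ 8.03106638e-02 -1.12647134e-05 -1.42370084e-01] look [-3.13361879e-01  8.70929227e-04  9.49633389e-01] tool axes [[-0.895  0.446 -0.001]
 [ 0.446  0.895 -0.001]
 [ 0.    -0.001 -1.   ]]
```

```bash
python3 - <<'E'
from h import *
mt=optics.camera_model('top');ms=optics.camera_model('side')
print('candle base top/side',onz(mt,(204,201),.01),onz(ms,(447,214),.01))
print('toad',onz(mt,(294.5,198),.05))
for n,u in (('lid pink back L',(151,246)),('R',(190,245)),('box fl',(169,350)),('box fr',(203,350)),('bl',(167,256)),('br',(201,254))): print(n,onz(mt,u,.05).round(3))
# move deltas in tool frame
p,Rm,st=tool()
for t in ((.47,.20,.231),(.55,.105,.231)):
    print((Rm.T@(np.array(t)-p)).round(4))
E
```

```text
candle base top/side [0.63595058 0.20722793 0.01      ] [0.64547708 0.20617614 0.01      ]
toad [ 0.63311324 -0.03711868  0.05      ]
lid pink back L [0.517 0.336 0.05 ]
R [0.518 0.235 0.05 ]
box fl [0.25  0.292 0.05 ]
box fr [0.248 0.204 0.05 ]
bl [0.49  0.295 0.05 ]
br [0.494 0.206 0.05 ]
[-3.317e-01 -1.861e-01 -3.000e-04]
[-4.457e-01 -2.355e-01 -3.000e-04]
```

Request:
move_arm --hand '[0.085, 0.085, 0.085, 0.085, 0.085, 0.085, 0.085, 0.085, 0.085, 0.085, 0.085, 0.085, 0.085, 0.085, 0.085]' --pt "-0.041 -0.023 0" --pt "-0.082 -0.046 0" --pt "-0.123 -0.069 0" --pt "-0.164 -0.092 0" --pt "-0.205 -0.115 0" --pt "-0.246 -0.138 0" --pt "-0.287 -0.161 0" --pt "-0.33 -0.186 0" --pt "-0.37 -0.2 -0.005" --pt "-0.41 -0.21 -0.01" --pt "-0.45 -0.22 -0.015" --pt "-0.49 -0.23 -0.02" --pt "-0.515 -0.24 -0.02" --pt "-0.515 -0.24 -0.02" --pt "-0.515 -0.24 -0.02" --twist '[0, 0, 0, 0, 0, 0, 0, 0, 2, 4, 6, 6, 6, 6, 6]'

```text
clock: 1.65
ee_pos: [0.61, 0.0702, 0.2506]
tool_rot: [-180.0, -0.1, 147.5]
ft_force: [-0.3, -0.2, -0.3]
grip_width: 0.0849
```

```bash
python3 - <<'E'
from h import *
p,Rm,st=tool(); print(st['clock'],p,st['tool_rot'],st['qpos'])
import pickle
m=optics.camera_model('wrist'); img=optics.camera('wrist'); pickle.dump((m,p,Rm),open('w1.pkl','wb')); cv2.imwrite("pics/w1.png",img)
E
```

```text
1.65 [0.61004512 0.07022896 0.25059678] [-1.79975761e+02 -8.52937877e-02  1.47487530e+02] [-4.70179202e+00  1.41798913e+01  8.34220752e+01  1.85135614e-02
  8.24847846e+01 -6.21917750e+01]
```

View pics/w1.png

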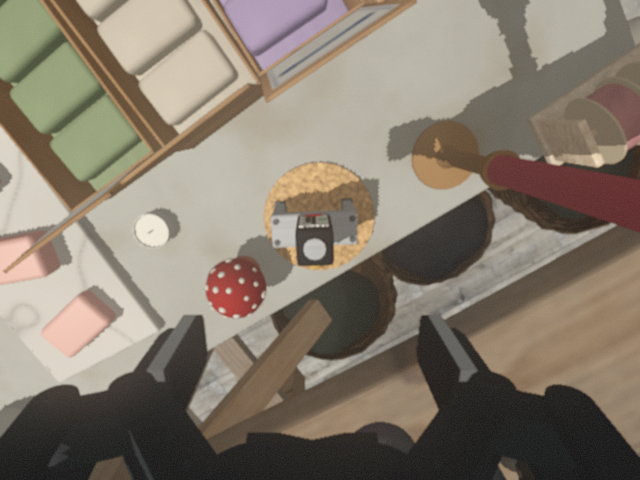

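The wrist view shows the gauge at about (315,225) with its scale face toward the camera, and the mat centred near (320,215).

```bash
python3 - <<'E'
from h import *
t=cv2.imread("pics/w1.png"); crop(t,255,155,385,275,6,"c_w1")
E
```

```text
(no output)
```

View pics/c_w1.png

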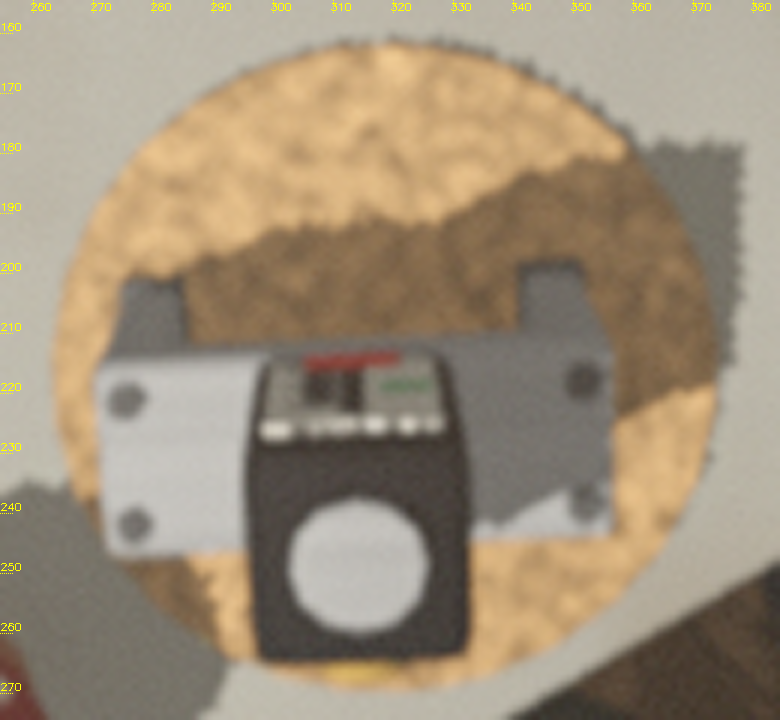

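```bash
python3 - <<'E'
from h import *
import pickle
m,p,Rm=pickle.load(open('w1.pkl','rb')); mt=optics.camera_model('top');ms=optics.camera_model('side')
d=lambda c,s,o:((c[0]+.5)/s-.5+o[0],(c[1]+.5)/s-.5+o[1])
w=lambda c:d(c,6,(255,155))
print('disc',tri([(m,w((359,566))),(mt,d((192,210),7,(225,170))),(ms,d((290,119),6,(360,195)))]))
print('disc z.117',onz(m,w((359,566)),.117))
b=[onz(m,w(c),.062) for c in ((127,400),(583,382),(135,525),(587,502))]
print('bolts',np.round(b,4),'centre',np.mean(b,0))
for i,j in ((0,1),(2,3)): v=b[j]-b[i]; print('yaxis ang',np.degrees(np.arctan2(v[1],v[0])),np.linalg.norm(v))
e=[onz(m,w(c),.062) for c in ((100,358),(610,352),(108,555),(612,537))]
print('corners',np.round(e,4),np.mean(e,0))
for i,j in ((0,1),(2,3)): v=e[j]-e[i]; print('yaxis ang',np.degrees(np.arctan2(v[1],v[0])),np.linalg.norm(v))
# bolt z by triangulation with top: right-end bolts (top crop)
for a,bb in (((583,382),None),):pass
print('mat', onz(m,w((385,364)),.005), [onz(m,w(c),.005).round(4) for c in ((53,365),(717,390),(388,38),(400,690))])
print('bolt tri', tri([(m,w((127,400))),(mt,d((280,300),7,(225,170)))]), tri([(m,w((135,525))),(mt,d((310,247),7,(225,170)))]))
# yaw wanted
print(Rm)
E
```

```text
disc (array([0.6229099 , 0.0639647 , 0.11612494]), [np.float64(0.000862245118503904), np.float64(0.0007578115337837291), np.float64(0.0003652864026472428)])
disc z.117 [0.6230713  0.06487333 0.117     ]
bolts [[0.5974 0.0397 0.062 ]
 [0.6325 0.0999 0.062 ]
 [0.6147 0.0294 0.062 ]
 [0.6493 0.0907 0.062 ]] centre [0.62345433 0.06490989 0.062     ]
yaxis ang 59.814160780896714 0.06970809382631714
yaxis ang 60.53601608140342 0.07036179853331595
corners [[0.5897 0.0399 0.062 ]
 [0.6306 0.1058 0.062 ]
 [0.6165 0.0231 0.062 ]
 [0.6563 0.0911 0.062 ]] [0.62328859 0.06494733 0.062     ]
yaxis ang 58.17740181097515 0.07752091499558292
yaxis ang 59.635702804044804 0.07878571796528114
mat [0.62611586 0.06947607 0.005     ] [array([0.5944, 0.0194, 0.005 ]), array([0.6621, 0.1171, 0.005 ]), array([0.5781, 0.1003, 0.005 ]), array([0.6806, 0.0385, 0.005 ])]
bolt tri (array([0.59684715, 0.03949094, 0.0616919 ]), [np.float64(0.0006073762945326186), np.float64(0.0006073762945324668)]) (array([0.61569101, 0.02845782, 0.05809836]), [np.float64(0.0001650234439893059), np.float64(0.00016502344398928873)])
[[-8.43273549e-01  5.37482580e-01 -1.48273020e-03]
 [ 5.37482563e-01  8.43274746e-01  4.43377993e-04]
 [ 1.48865688e-03 -4.23052693e-04 -9.99998802e-01]]
```

Request:
move_arm --hand '[0.065, 0.065, 0.065, 0.065, 0.065, 0.065, 0.065, 0.065, 0.065, 0.065, 0, 0, 0, 0, 0, 0, 0]' --pt "-0.007 0.001 0" --pt "-0.014 0.0026 0.02" --pt "-0.014 0.0026 0.05" --pt "-0.014 0.0026 0.08" --pt "-0.014 0.0026 0.11" --pt "-0.014 0.0026 0.14" --pt "-0.014 0.0026 0.16" --pt "-0.014 0.0026 0.17" --pt "-0.014 0.0026 0.176" --pt "-0.014 0.0026 0.176" --pt "-0.014 0.0026 0.176" --pt "-0.014 0.0026 0.176" --pt "-0.014 0.0026 0.176" --pt "-0.014 0.0026 0.176" --pt "-0.014 0.0026 0.176" --pt "-0.014 0.0026 0.176" --pt "-0.014 0.0026 0.176" --twist '[-1, -2.5, -2.5, -2.5, -2.5, -2.5, -2.5, -2.5, -2.5, -2.5, -2.5, -2.5, -2.5, -2.5, -2.5, -2.5, -2.5]' --force 30

```text
clock: 3.4
ee_pos: [0.6244, 0.0649, 0.0766]
tool_rot: [180.0, 0.1, 150.0]
ft_force: [-1.1, -1.4, 5.1]
grip_width: 0.0295
```

```bash
python3 - <<'E'
from h import *
p,Rm,st=tool(); print(st['clock'],p,st['tool_rot'],st['grip_width'],st['ft_force'])
img=optics.camera('wrist'); cv2.imwrite("pics/w2.png",img)
E
```

```text
3.4 [0.62442753 0.0648838  0.07656451] [1.79958030e+02 1.11152756e-01 1.50037412e+02] 0.02947218079854998 [-1.05622415 -1.40905091  5.06377033]
```

View pics/w2.png

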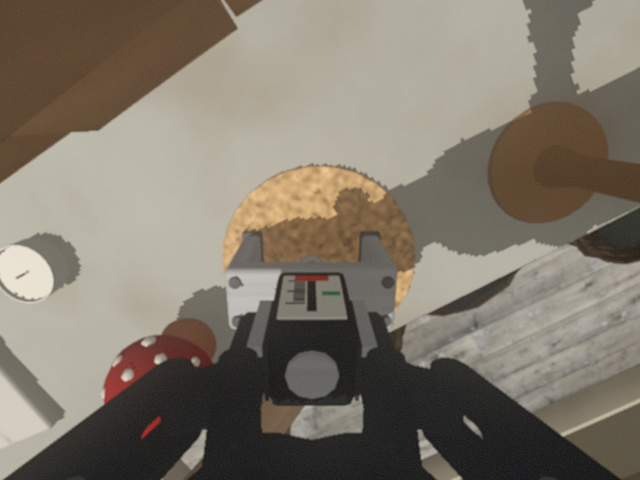

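Request:
move_arm --hand '[0, 0, 0, 0, 0, 0, 0, 0, 0, 0, 0, 0, 0, 0, 0, 0, 0, 0, 0, 0]' --pt "0 0 -0.01" --pt "0 0 -0.04" --pt "0 0 -0.08" --pt "0 0 -0.12" --pt "0 0 -0.15" --pt "-0.016 -0.032 -0.155" --pt "-0.032 -0.064 -0.155" --pt "-0.048 -0.096 -0.155" --pt "-0.064 -0.128 -0.155" --pt "-0.08 -0.16 -0.155" --pt "-0.095 -0.193 -0.155" --pt "-0.082 -0.224 -0.155" --pt "-0.07 -0.254 -0.155" --pt "-0.057 -0.285 -0.155" --pt "-0.044 -0.315 -0.155" --pt "-0.031 -0.346 -0.155" --pt "-0.018 -0.377 -0.145" --pt "-0.006 -0.407 -0.135" --pt "0.0065 -0.437 -0.125" --pt "0.0065 -0.437 -0.125" --twist '[0, 0, 0, 0, 0, 3, 8, 13, 18, 23, 28, 33, 38, 42, 46, 50, 52, 54, 54, 54]'

```text
clock: 5.45
ee_pos: [0.3963, -0.3109, 0.1983]
tool_rot: [-179.8, -0.2, 95.8]
ft_force: [0.3, -0.6, -2.7]
grip_width: 0.0297
```

```bash
python3 - <<'E'
from h import *
import pickle
p,Rm,st=tool(); print(st['clock'],p,st['tool_rot'],st['grip_width'],st['ft_force'],st['qpos'])
m=optics.camera_model('wrist'); img=optics.camera('wrist'); cv2.imwrite("pics/w3.png",img); pickle.dump((m,p,Rm),open('w3.pkl','wb'))
E
```

```text
5.45 [ 0.39632762 -0.31091368  0.19831636] [-1.79801530e+02 -1.70864819e-01  9.58140724e+01] 0.029749968316082703 [ 0.324981   -0.58344763 -2.6832301 ] [-5.18361137e+01  2.20358701e-01  1.04728071e+02 -7.88186049e-02
  7.53021279e+01 -5.76303174e+01]
```

View pics/w3.png

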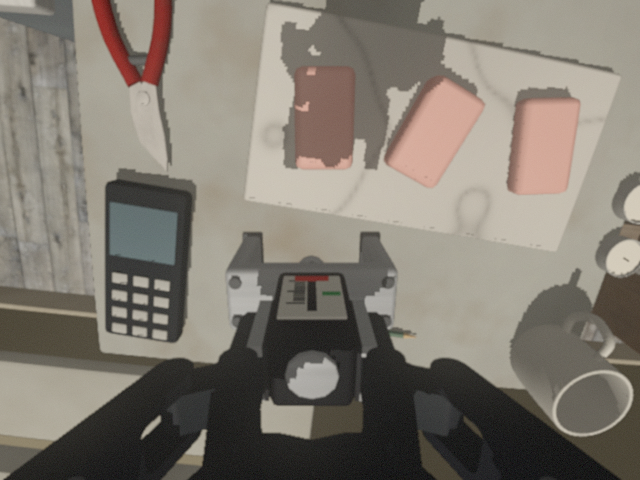

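The wrist view shows the near bar at (325,117), the mid bar at (435,133) and the far bar at (545,145). The pointer still reads zero.

```bash
python3 - <<'E'
import barfit; from barfit import *
import pickle
mw,p,Rm=pickle.load(open('w3.pkl','rb')); w=cv2.imread("pics/w3.png")
def mask2(img):
    f=img.astype(float)+1; return ((f[...,2]/f[...,0]>1.27)&(f[...,2]/f[...,1]>1.22)).astype(np.uint8)
barfit.mask=mask2
mt=optics.camera_model('top');ms=optics.camera_model('side')
t=cv2.imread("pics/top0.png"); s=cv2.imread("pics/side0.png")
o=w.copy()
for name,st,ss,sw,roi,x0 in (('far',(369,217),(293,314),(545,145),(500,85,590,205),(.58,-.23,.145)),('mid',(369,254),(260,285),(435,133),(375,70,495,195),(.484,-.229,-.386)),('near',(370,288),(231,259),(325,117),(280,55,365,180),(.395,-.228,.104))):
    barfit.mask=mask2
    cw,a,cw2=contour(w,sw,roi); 
    ct,a1,ct2=contour(t,st,(340,200,390,305)); cs,a2,cs2=contour(s,ss,(200,230,330,345))
    cv2.polylines(o,[np.round(cw2).astype(int)],True,(0,255,0),1)
    for z0,h in ((.012,.022),(.012,.026),(.012,.030)):
        r=fit([(mw,cw2)],x0,z0,fixh=h); print(name,a,'w h',h,r.x[:2].round(4),np.degrees(r.x[2]).round(2),'rms',np.sqrt(np.mean(r.fun**2)))
    for nm,vs in (('all',[(mw,cw2),(mt,ct2),(ms,cs2)]),('w',[(mw,cw2)]),('w+t',[(mw,cw2),(mt,ct2)]),('w+s',[(mw,cw2),(ms,cs2)])):
        r=fit(vs,list(x0)+[.26]); print('  ',nm,r.x[:2].round(4),np.degrees(r.x[2]).round(2),'h',100*r.x[3],np.sqrt(np.mean(r.fun**2)))
crop(o,240,0,620,255,2,"c_w3")
E
```

```text
far 5766 w h 0.022 [ 0.5817 -0.2286] 8.26 rms 1.2852432985467757
far 5766 w h 0.026 [ 0.58   -0.2288] 8.36 rms 2.558620426667768
far 5766 w h 0.03 [ 0.5799 -0.229 ] 7.23 rms 3.9824944012347747
   all [ 0.5826 -0.2285] 8.24 h 18.96106495485851 0.7326734578644624
   w [ 0.583  -0.2285] 8.28 h 18.332632060156374 0.46792119340484667
   w+t [ 0.583  -0.2285] 8.27 h 18.408475022153247 0.5112881681221776
   w+s [ 0.5827 -0.2285] 8.26 h 18.905507024875106 0.7625165060365928
mid 6184 w h 0.022 [ 0.487  -0.2276] -22.17 rms 0.5963255360305798
mid 6184 w h 0.026 [ 0.486  -0.2278] -22.08 rms 0.49354831909616814
mid 6184 w h 0.03 [ 0.4851 -0.2281] -22.04 rms 1.1922564806560263
   all [ 0.4859 -0.2278] -22.12 h 25.822741937514458 0.7087833300176355
   w [ 0.4864 -0.2277] -22.1 h 24.3814054074496 0.36728017412226427
   w+t [ 0.4864 -0.2278] -22.09 h 24.539478177244945 0.4392939521217454
   w+s [ 0.486  -0.2278] -22.13 h 25.717857356128544 0.7392048426483535
near 5828 w h 0.022 [ 0.3975 -0.2266] 5.58 rms 0.635725189018191
near 5828 w h 0.026 [ 0.3974 -0.2268] 5.6 rms 1.080348200268418
near 5828 w h 0.03 [ 0.3973 -0.2271] 5.66 rms 1.5950986698479541
   all [ 0.3974 -0.2265] 5.53 h 20.340656795261282 0.7034769289586935
   w [ 0.3976 -0.2264] 5.56 h 18.108578071733355 0.41230017983275435
   w+t [ 0.3976 -0.2265] 5.55 h 18.276907817958932 0.454720362563049
   w+s [ 0.3974 -0.2265] 5.54 h 20.230868005235266 0.7339258590773023
```

View pics/c_w3.png

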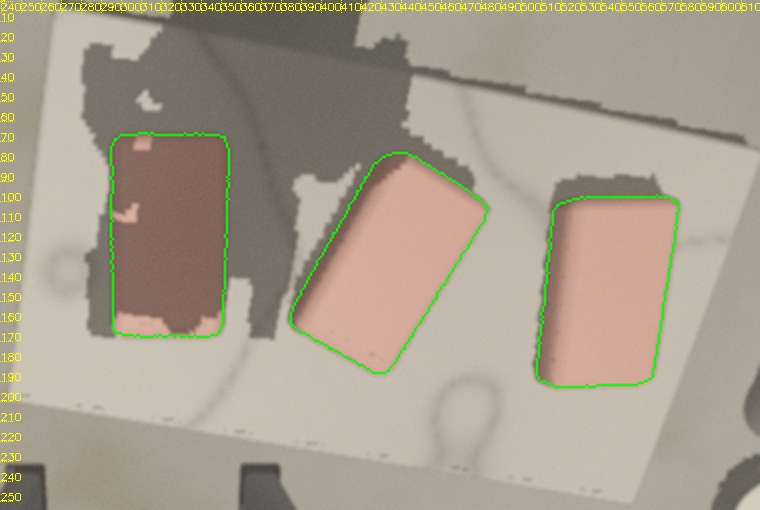

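Request:
move_arm --hand '[0, 0, 0, 0, 0, 0, 0, 0, 0]' --pt "0.02 0.0025 0" --pt "0.045 0.005 0" --pt "0.07 0.008 0" --pt "0.0836 0.0094 0.01" --pt "0.0836 0.0094 0.035" --pt "0.0836 0.0094 0.055" --pt "0.0836 0.0094 0.063" --pt "0.0836 0.0094 0.063" --pt "0.0836 0.0094 0.063" --twist '[0.2, 0.2, 0.2, 0.2, 0.2, 0.2, 0.2, 0.2, 0.2]'

```text
clock: 6.4
ee_pos: [0.4007, -0.2265, 0.138]
tool_rot: [180.0, 0.0, 95.9]
ft_force: [-0.1, -0.4, -3.0]
grip_width: 0.0294
```

```bash
python3 - <<'E'
from h import *
import pickle
p,Rm,st=tool(); print(st['clock'],p,st['tool_rot'],st['grip_width'],st['ft_force'])
m=optics.camera_model('wrist'); img=optics.camera('wrist'); cv2.imwrite("pics/w4.png",img); pickle.dump((m,p,Rm),open('w4.pkl','wb'))
im=optics.camera('side'); crop(im,150,170,330,320,4,"c_s4")
E
```

```text
6.4 [ 0.40074984 -0.22649099  0.13797166] [1.79959649e+02 4.62658654e-02 9.58516060e+01] 0.02944757568027314 [-0.12880007 -0.39611739 -2.96132032]
```

View pics/w4.png

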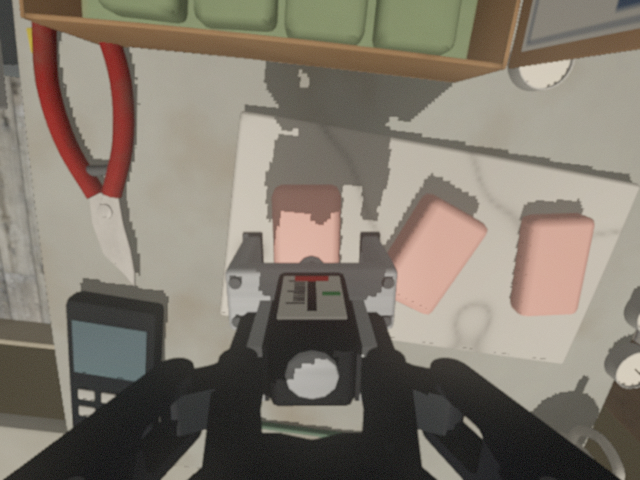

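View pics/c_s4.png

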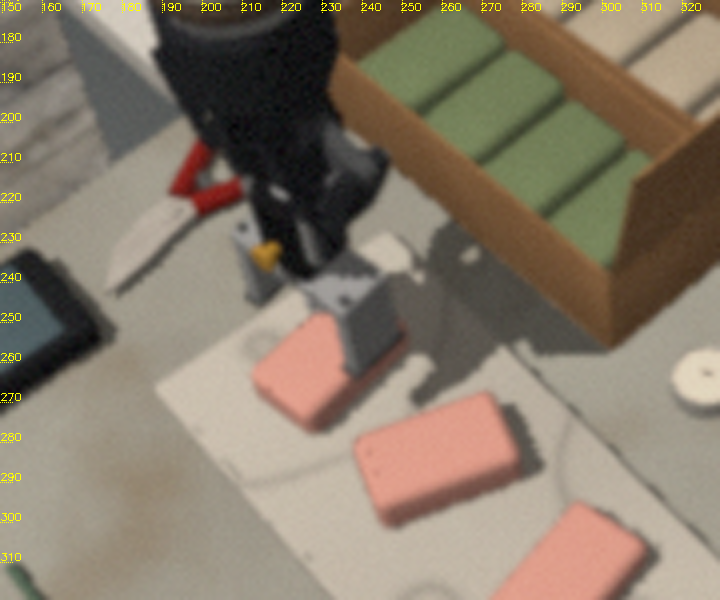

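Request:
move_arm --hand '[0, 0, 0, 0, 0]' --pt "0 -0.002 0" --pt "0 -0.0035 0.005" --pt "0 -0.0035 0.015" --pt "0 -0.0035 0.022" --pt "0 -0.0035 0.022" --twist '[0.2, 0.2, 0.2, 0.2, 0.2]'

```text
clock: 7.0
ee_pos: [0.3957, -0.2255, 0.1135]
tool_rot: [-179.9, -0.2, 95.6]
ft_force: [0.3, 0.3, -2.9]
grip_width: 0.0298
```

```bash
python3 - <<'E'
from h import *
import pickle
p,Rm,st=tool(); print(st['clock'],p,st['tool_rot'],st['grip_width'],st['ft_force'])
m=optics.camera_model('wrist'); img=optics.camera('wrist'); pickle.dump((m,p,Rm),open('w5.pkl','wb'))
crop(img,220,160,410,320,4,"c_w5")
E
```

```text
7.0 [ 0.39571003 -0.22554291  0.11351093] [-1.79871093e+02 -1.56015044e-01  9.56340392e+01] 0.029790365690376675 [ 0.25193295  0.33647926 -2.91401852]
```

View pics/c_w5.png

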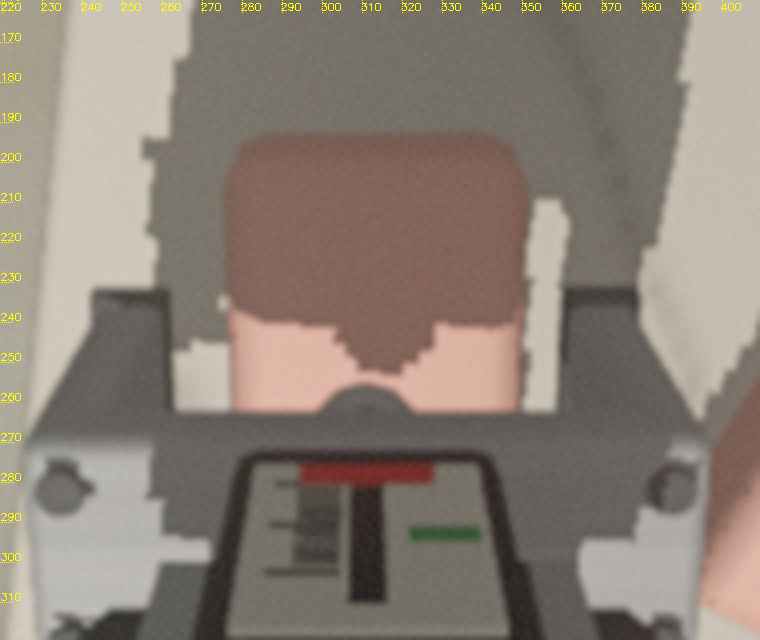

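Request:
move_arm --hand '[0, 0, 0, 0, 0, 0, 0, 0, 0, 0]' --pt "0 0.0015 0" --pt "0 0.0015 0.005" --pt "0 0.0015 0.01" --pt "0 0.0015 0.015" --pt "0 0.0015 0.02" --pt "0 0.0015 0.024" --pt "0 0.0015 0.026" --pt "0 0.0015 0.027" --pt "0 0.0015 0.028" --pt "0 0.0015 0.028" --twist '[0, 0, 0, 0, 0, 0, 0, 0, 0, 0]'

```text
clock: 8.05
ee_pos: [0.3982, -0.2263, 0.0873]
tool_rot: [-180.0, 0.0, 95.6]
ft_force: [0.4, -0.3, -0.3]
grip_width: 0.0295
```

```bash
cat > look.py <<'E'
from h import *
import pickle,sys
n=sys.argv[1]
p,Rm,st=tool(); print(st['clock'],p.round(4),st['tool_rot'].round(2),st['grip_width'].round(4),st['ft_force'].round(2),st['wrist_torque'].round(3))
m=optics.camera_model('wrist'); img=optics.camera('wrist'); pickle.dump((m,p,Rm),open(n+'.pkl','wb')); cv2.imwrite(f"pics/{n}.png",img)
if len(sys.argv)>2: crop(img,*map(int,sys.argv[2:6]),float(sys.argv[6]),"c_"+n)
E
python3 look.py w6 220 160 410 320 4
```

```text
Traceback (most recent call last):
  File "look.py", line 4, in <module>
    p,Rm,st=tool(); print(st['clock'],p.round(4),st['tool_rot'].round(2),st['grip_width'].round(4),st['ft_force'].round(2),st['wrist_torque'].round(3))
                                                                         ^^^^^^^^^^^^^^^^^^^^^^
AttributeError: 'float' object has no attribute 'round'
```

```bash
sed -i "s/st\['grip_width'\].round(4)/round(st['grip_width'],4)/" look.py
python3 look.py w6 220 160 410 320 4
```

```text
8.05 [ 0.3982 -0.2263  0.0873] [-180.      0.     95.64] 0.0295 [ 0.38 -0.3  -0.31] [ 0.156  0.149 -0.014]
```

View pics/c_w6.png

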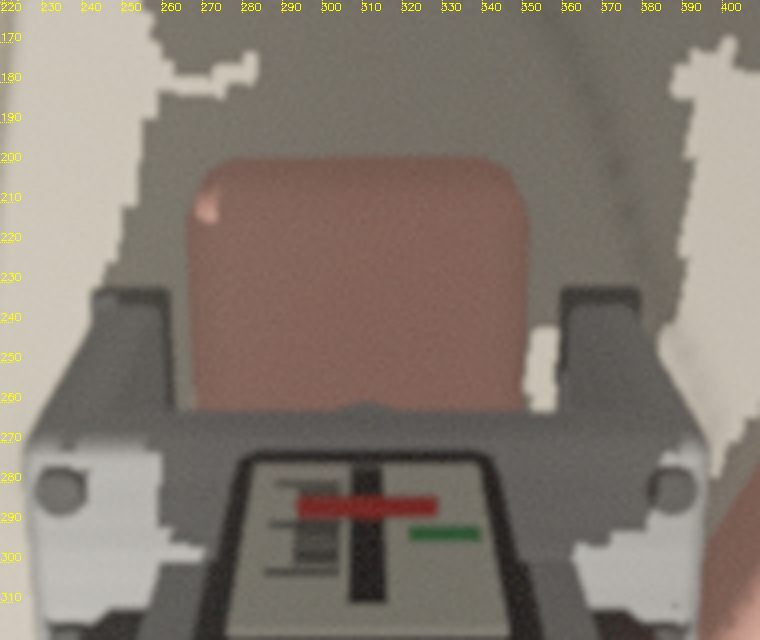

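Request:
move_arm --hand '[0, 0, 0, 0, 0, 0]' --pt "0 0 0.001" --pt "0 0 0.002" --pt "0 0 0.003" --pt "0 0 0.004" --pt "0 0 0.005" --pt "0 0 0.005" --twist '[0, 0, 0, 0, 0, 0]'

```text
clock: 8.7
ee_pos: [0.3984, -0.2268, 0.0835]
tool_rot: [-180.0, 0.0, 95.7]
ft_force: [-4.6, 1.5, 10.7]
grip_width: 0.0296
```

```bash
python3 look.py w7 220 160 410 320 4
```

```text
8.7 [ 0.3984 -0.2268  0.0835] [-1.7998e+02  3.0000e-02  9.5660e+01] 0.0296 [-4.58  1.46 10.71] [0.518 0.638 0.024]
```

View pics/c_w7.png

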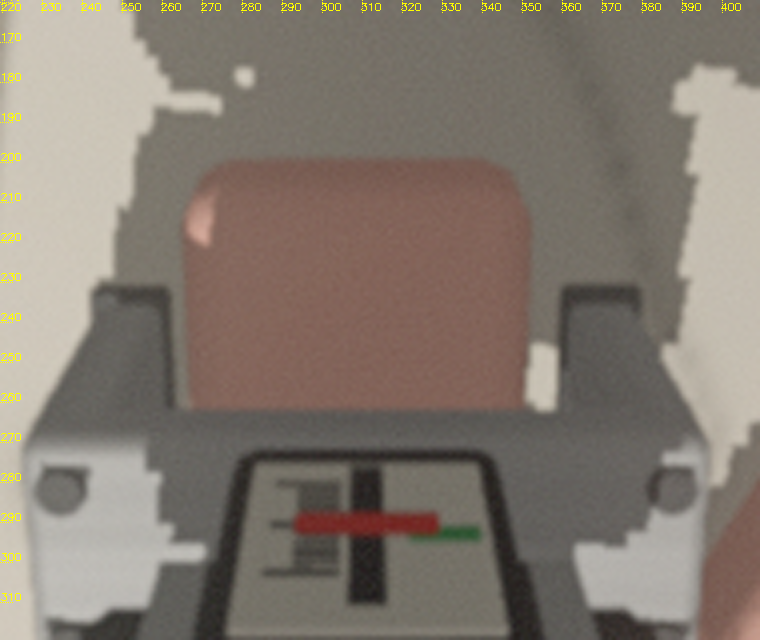

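Request:
move_arm --hand '[0, 0, 0, 0.045, 0.045, 0.045, 0.045]' --pt "0 0 -0.001" --pt "0 0 -0.002" --pt "0 0 -0.003" --pt "0 0 -0.003" --pt "0 0 -0.003" --pt "0 0 -0.003" --pt "0 0 -0.003" --twist '[0, 0, 0, 0, 0, 0, 0]'

```text
clock: 9.45
ee_pos: [0.3982, -0.2263, 0.0853]
tool_rot: [180.0, -0.0, 95.6]
ft_force: [0.4, -1.0, -0.4]
grip_width: 0.0448
```

```bash
python3 look.py w8 220 160 410 320 4;  python3 - <<'E'
from h import *
im=optics.camera('side'); crop(im,190,190,290,290,6,"c_s8")
E
```

```text
9.45 [ 0.3982 -0.2263  0.0853] [180.    -0.    95.64] 0.0448 [ 0.41 -1.04 -0.37] [-0.001 -0.01   0.024]
```

View pics/c_w8.png

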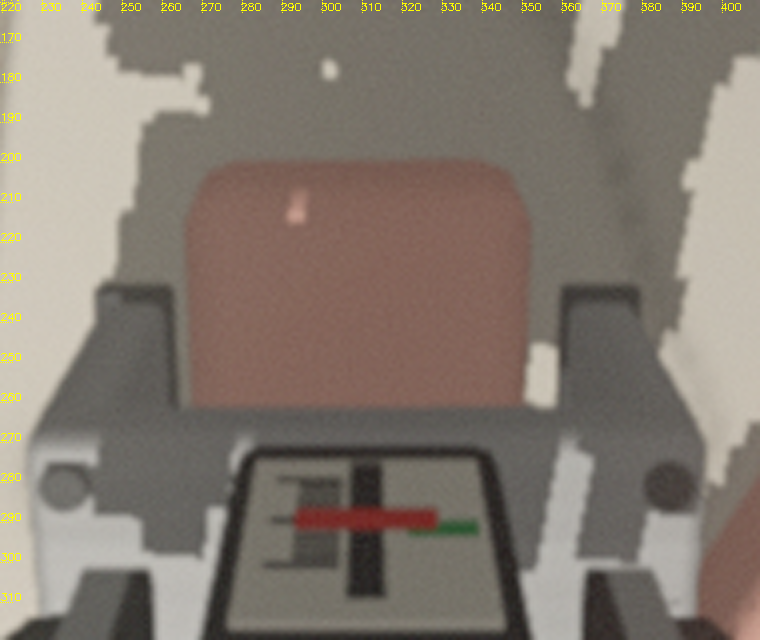

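View pics/c_s8.png

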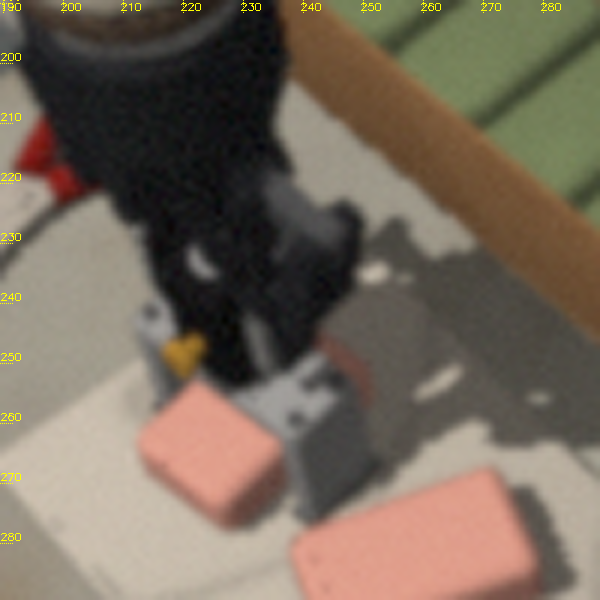

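The standing gauge's pointer sits exactly at the green mark once I allow for its parallax (9 px above tick 0 at rest, 9 px above green now). The near bar is therefore the 26 mm one. I'll park the gauge on free table to the right of the slab, box the bar, then return the gauge.

Request:
move_arm --hand '[0, 0, 0, 0, 0, 0, 0, 0, 0, 0, 0, 0, 0, 0, 0, 0, 0, 0, 0]' --pt "0 0 0" --pt "0 0 0" --pt "0 0 0" --pt "0 0 0" --pt "0 0 0" --pt "0 0 -0.004" --pt "0 0 -0.015" --pt "0 0 -0.035" --pt "0 0 -0.06" --pt "0 0 -0.07" --pt "-0.035 0.012 -0.07" --pt "-0.07 0.025 -0.07" --pt "-0.105 0.037 -0.07" --pt "-0.139 0.049 -0.07" --pt "-0.139 0.049 -0.04" --pt "-0.139 0.049 -0.01" --pt "-0.139 0.049 0.003" --pt "-0.139 0.049 0.008" --pt "-0.139 0.049 0.01" --twist '[0, 0, 0, 0, 0, 0, 0, 0, 0, 0, 0, 0, 0, 0, 0, 0, 0, 0, 0]'

```text
clock: 11.45
ee_pos: [0.4608, -0.3598, 0.0755]
tool_rot: [180.0, 0.0, 95.7]
ft_force: [0.4, -0.5, -2.2]
grip_width: 0.0298
```

```bash
python3 look.py w9; python3 - <<'E'
from h import *
im=optics.camera('side'); crop(im,120,190,300,340,4,"c_s9")
E
```

```text
11.45 [ 0.4608 -0.3598  0.0755] [1.7999e+02 1.0000e-02 9.5650e+01] 0.0298 [ 0.4  -0.52 -2.16] [0.024 0.029 0.028]
```

View pics/w9.png

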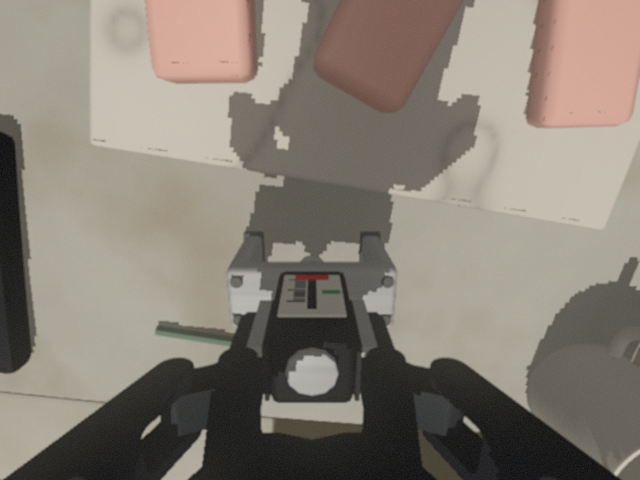

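View pics/c_s9.png

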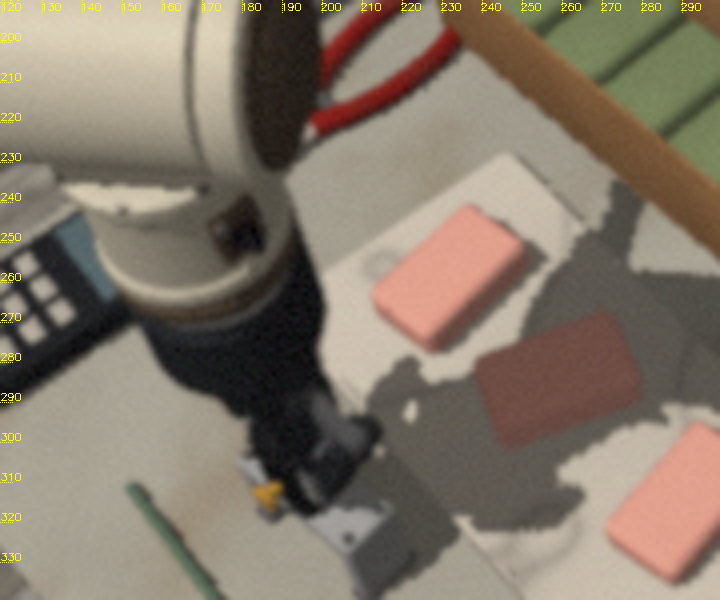

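Request:
move_arm --hand '[0, 0, 0, 0, 0, 0.05, 0.05, 0.06, 0.06, 0.07, 0.085, 0.085]' --pt "0 0 0.001" --pt "0 0 0.002" --pt "0 0 0.003" --pt "0 0 0.003" --pt "0 0 0.002" --pt "0 0 0.002" --pt "0 0 0.002" --pt "0 0 0.001" --pt "0 0 -0.02" --pt "0 0 -0.06" --pt "0 0 -0.09" --pt "0 0 -0.09" --twist '[0, 0, 0, 0, 0, 0, 0, 0, 0, 0, 0, 0]'

```text
clock: 12.75
ee_pos: [0.463, -0.3625, 0.1711]
tool_rot: [179.7, 0.5, 95.6]
ft_force: [-0.7, 0.4, 0.5]
grip_width: 0.0853
```

```bash
python3 look.py w10
```

```text
12.75 [ 0.463  -0.3625  0.1711] [179.66   0.49  95.64] 0.0853 [-0.67  0.42  0.49] [-0.015 -0.023  0.014]
```

View pics/w10.png

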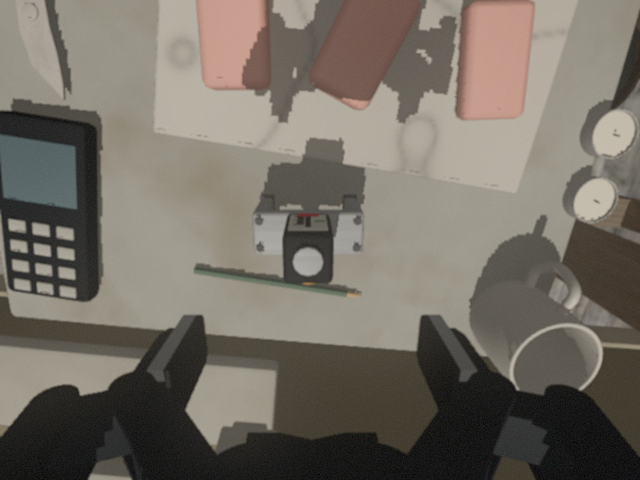

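Request:
move_arm --hand '[0.068, 0.068, 0.068, 0.068, 0.068, 0.068, 0.068, 0.068, 0.068]' --pt "0.035 -0.012 0" --pt "0.07 -0.025 0" --pt "0.105 -0.038 0" --pt "0.1386 -0.05 0.01" --pt "0.1386 -0.05 0.03" --pt "0.1386 -0.05 0.05" --pt "0.1386 -0.05 0.06" --pt "0.1386 -0.05 0.066" --pt "0.1386 -0.05 0.066" --twist '[0, 0, 0, 0, 0, 0, 0, 0, 0]'

```text
clock: 13.7
ee_pos: [0.3968, -0.2265, 0.0983]
tool_rot: [-179.9, -0.1, 95.6]
ft_force: [-0.6, -0.7, 0.1]
grip_width: 0.0683
```

```bash
python3 look.py w11; python3 - <<'E'
from barfit import *
E
```

```text
13.7 [ 0.3968 -0.2265  0.0983] [-1.7992e+02 -1.0000e-01  9.5630e+01] 0.0683 [-0.6  -0.67  0.06] [-0.076 -0.074 -0.044]
```

View pics/w11.png

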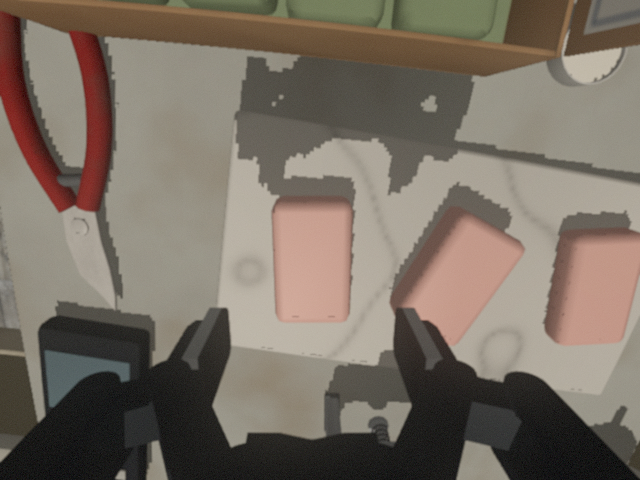

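```bash
python3 - <<'E'
import barfit; from barfit import *
import pickle
mw,p,Rm=pickle.load(open('w11.pkl','rb')); w=cv2.imread("pics/w11.png")
def mask2(img):
    f=img.astype(float)+1; return ((f[...,2]/f[...,0]>1.27)&(f[...,2]/f[...,1]>1.22)).astype(np.uint8)
barfit.mask=mask2
a,n,c=contour(w,(313,260),(255,185,370,340))
for h in (.022,.026): 
  r=fit([(mw,c)],(.397,-.227,.1),fixh=h); print(n,r.x,np.degrees(r.x[2]),np.sqrt(np.mean(r.fun**2)))
E
```

```text
9458 [ 0.39737556 -0.22769575  0.0994202 ] 5.696358060774097 0.5894731274852582
9458 [ 0.3973078  -0.22685881  0.10053897] 5.760458607638727 1.1507356087602107
```

Request:
move_arm --hand '[0.068, 0.068, 0.068, 0.068, 0.068, 0.068, 0.068, 0.068, 0.068, 0, 0, 0, 0, 0, 0]' --pt "0 0 0.02" --pt "0 0 0.04" --pt "0 0 0.055" --pt "0 0 0.067" --pt "0 0 0.076" --pt "0 0 0.082" --pt "0 0 0.086" --pt "0 0 0.087" --pt "0 0 0.087" --pt "0 0 0.087" --pt "0 0 0.087" --pt "0 0 0.087" --pt "0 0 0.087" --pt "0 0 0.087" --pt "0 0 0.087" --twist '[0, 0, 0, 0, 0, 0, 0, 0, 0, 0, 0, 0, 0, 0, 0]' --force 40

```text
clock: 15.25
ee_pos: [0.3978, -0.2273, 0.0129]
tool_rot: [180.0, 0.1, 95.6]
ft_force: [-1.2, 0.7, 5.4]
grip_width: 0.0465
```

```bash
python3 look.py w12
```

```text
15.25 [ 0.3978 -0.2273  0.0129] [1.7995e+02 5.0000e-02 9.5640e+01] 0.0465 [-1.2   0.7   5.36] [0.089 0.023 0.007]
```

View pics/w12.png

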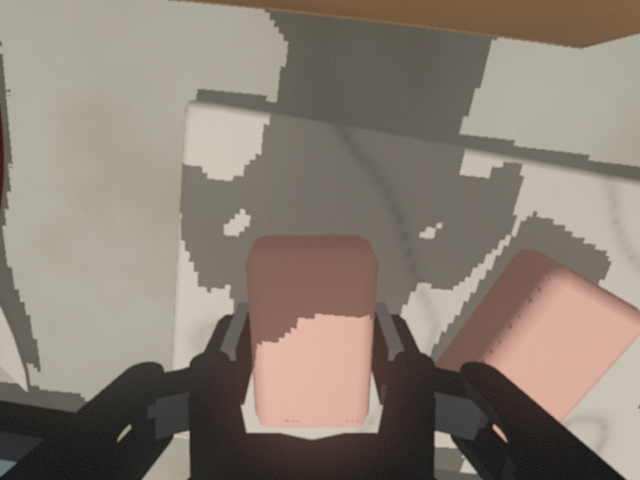

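Request:
move_arm --hand '[0, 0, 0, 0, 0, 0, 0, 0, 0, 0, 0, 0, 0, 0, 0, 0, 0, 0, 0]' --pt "0 0 -0.005" --pt "0 0 -0.025" --pt "0 0 -0.06" --pt "0 0 -0.1" --pt "0 0 -0.14" --pt "0 0 -0.18" --pt "0 0 -0.21" --pt "0.03 0 -0.217" --pt "0.065 0 -0.217" --pt "0.1 0 -0.217" --pt "0.14 0 -0.217" --pt "0.18 0 -0.217" --pt "0.22 0 -0.217" --pt "0.26 0 -0.217" --pt "0.3 0 -0.217" --pt "0.335 0 -0.217" --pt "0.365 0 -0.217" --pt "0.379 -0.001 -0.217" --pt "0.379 -0.001 -0.217" --twist '[0, 0, 0, 0, 0, 0, 0, 0, 0.5, 1, 1.5, 2, 2.5, 3, 3.5, 4, 4.5, 5, 5]'

```text
clock: 17.2
ee_pos: [0.358, 0.1516, 0.2288]
tool_rot: [-179.9, -0.0, 90.8]
ft_force: [-0.2, -0.0, -1.6]
grip_width: 0.0461
```

```bash
python3 look.py w13
```

```text
17.2 [0.358  0.1516 0.2288] [-1.7991e+02 -1.0000e-02  9.0840e+01] 0.0461 [-0.21 -0.02 -1.61] [-0.024 -0.04  -0.02 ]
```

View pics/w13.png

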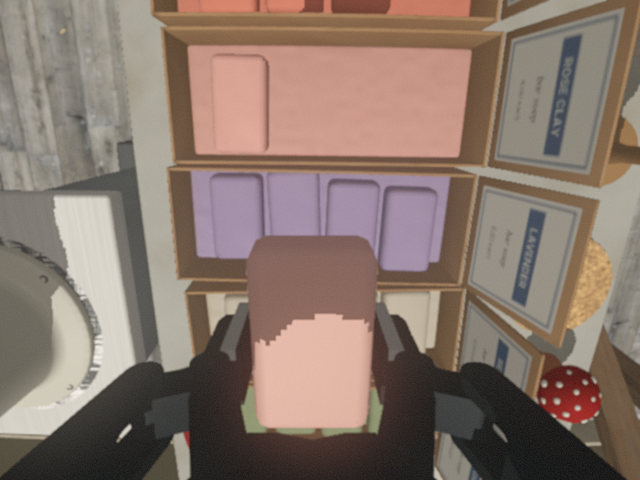

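```bash
python3 - <<'E'
from h import *
i=cv2.imread('pics/w13.png'); crop(i,155,15,345,185,4,"c13a"); crop(i,330,15,520,185,4,"c13b")
E
```

```text
(no output)
```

View pics/c13a.png

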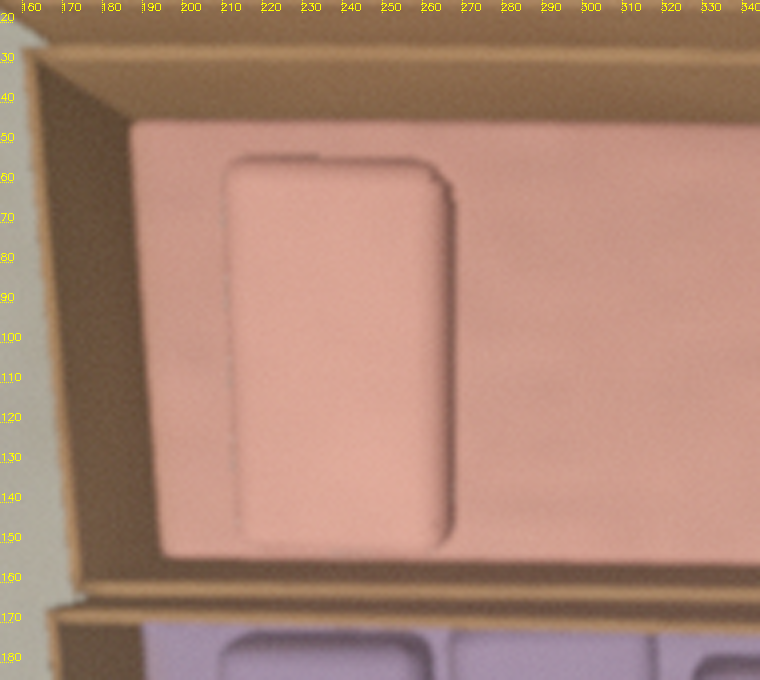

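View pics/c13b.png

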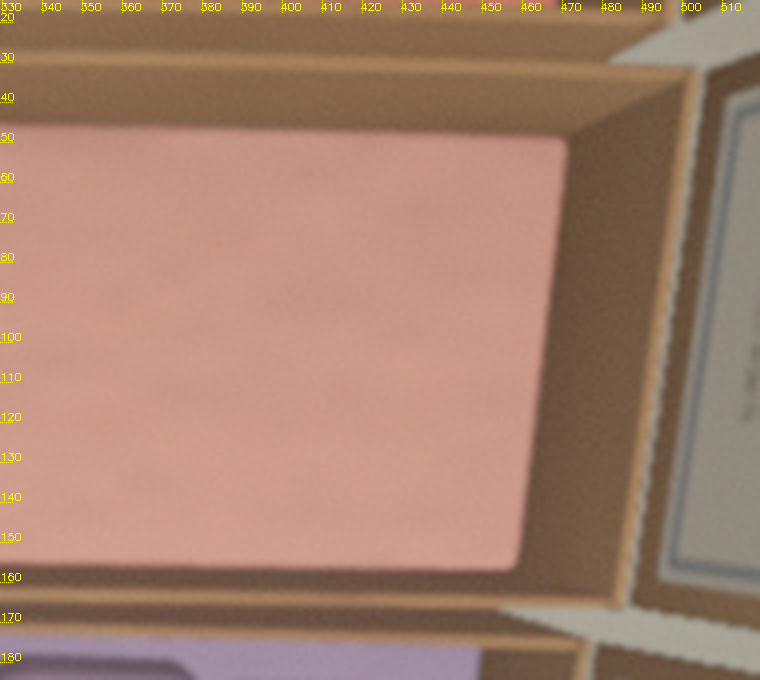

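```bash
python3 - <<'E'
from h import *
import pickle
m,p,Rm=pickle.load(open('w13.pkl','rb')); mt=optics.camera_model('top')
C=[(187.4,45),(195.1,153.6),(471.4,49.1),(458.6,157.1)]
for z in (0,.003,.005,.008):
    P=np.array([onz(m,c,z) for c in C]); FL,FR,BL,BR=P
    print(z,P[:,:2].round(4).tolist(),'c',P.mean(0)[:2].round(4),'len',np.linalg.norm(BL-FL).round(4),np.linalg.norm(BR-FR).round(4),'wid',np.linalg.norm(FL-FR).round(4),np.linalg.norm(BL-BR).round(4),'yaw',[np.degrees(np.arctan2(v[1],v[0])).round(2) for v in (BL-FL,BR-FR)],[(np.degrees(np.arctan2(v[1],v[0]))-90).round(2) for v in (FL-FR,BL-BR)])
d=lambda c,s,o:((c[0]+.5)/s-.5+o[0],(c[1]+.5)/s-.5+o[1])
print(tri([(m,C[0]),(mt,d((253,543),4.8,(120,235)))]))
P=[onz(m,c,.03) for c in ((155+228/4,15+157/4),(155+455/4,15+200/4),(155+455/4,15+530/4))]; print(np.round(P,4))
E
```

```text
0 [[0.2436, 0.2983], [0.2434, 0.202], [0.501, 0.2991], [0.5015, 0.2026]] c [0.3724 0.2505] len 0.2574 0.258 wid 0.0963 0.0965 yaw [np.float64(0.17), np.float64(0.14)] [np.float64(-0.08), np.float64(0.3)]
0.003 [[0.2445, 0.2978], [0.2443, 0.2022], [0.4998, 0.2986], [0.5003, 0.2028]] c [0.3722 0.2504] len 0.2553 0.256 wid 0.0956 0.0957 yaw [np.float64(0.17), np.float64(0.14)] [np.float64(-0.08), np.float64(0.3)]
0.005 [[0.2451, 0.2974], [0.245, 0.2024], [0.499, 0.2982], [0.4995, 0.203]] c [0.3722 0.2503] len 0.2539 0.2546 wid 0.095 0.0952 yaw [np.float64(0.17), np.float64(0.14)] [np.float64(-0.08), np.float64(0.3)]
0.008 [[0.246, 0.2969], [0.2459, 0.2026], [0.4979, 0.2977], [0.4984, 0.2032]] c [0.372  0.2501] len 0.2519 0.2525 wid 0.0943 0.0944 yaw [np.float64(0.17), np.float64(0.14)] [np.float64(-0.08), np.float64(0.3)]
(array([0.24854798, 0.29523082, 0.01436309]), [np.float64(0.0007578128614846829), np.float64(0.0007578128614846618)])
[[0.2729 0.286  0.03  ]
 [0.3202 0.2781 0.03  ]
 [0.319  0.2105 0.03  ]]
```

Request:
move_arm --hand '[0, 0, 0, 0, 0, 0, 0, 0, 0, 0]' --pt "0.03 0.008 0" --pt "0.06 0.016 0" --pt "0.085 0.022 0" --pt "0.098 0.0254 0.02" --pt "0.098 0.0254 0.06" --pt "0.098 0.0254 0.095" --pt "0.098 0.0254 0.12" --pt "0.098 0.0254 0.134" --pt "0.098 0.0254 0.134" --pt "0.098 0.0254 0.134" --twist '[0.2, 0.4, 0.7, 0.7, 0.7, 0.7, 0.7, 0.7, 0.7, 0.7]'

```text
clock: 18.25
ee_pos: [0.3838, 0.2478, 0.0957]
tool_rot: [180.0, 0.0, 89.9]
ft_force: [0.5, -0.3, 0.5]
grip_width: 0.0464
```

```bash
python3 look.py w14; python3 - <<'E'
from h import *
im=optics.camera('top'); crop(im,120,235,220,360,4.8,"c_t14")
E
```

```text
18.25 [0.3838 0.2478 0.0957] [1.800e+02 1.000e-02 8.988e+01] 0.0464 [ 0.47 -0.35  0.49] [ 0.051 -0.007  0.01 ]
```

View pics/w14.png

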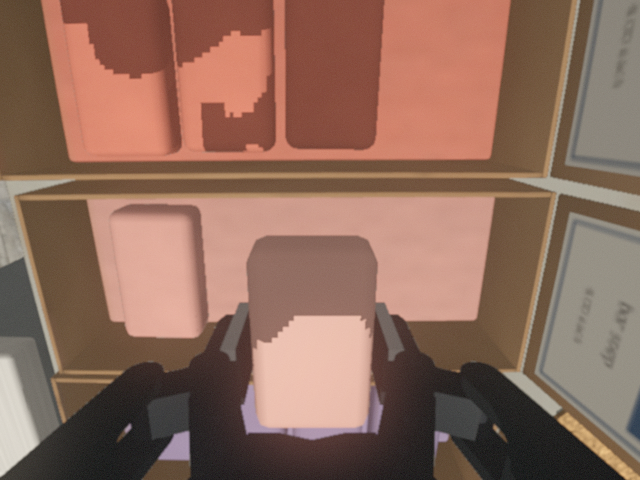

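```bash
python3 - <<'E'
from h import *
import pickle
m,p,Rm=pickle.load(open('w14.pkl','rb'))
for z in (.01,.017,.02): print(z,'floor R',onz(m,(118,321),z).round(4),onz(m,(478,321),z).round(4))
for z in (.059,.066,.069): print(z,'top L',onz(m,(40,196),z).round(4),onz(m,(545,195),z).round(4),'top R',onz(m,(65,371),z).round(4),onz(m,(520,371),z).round(4))
m2,_,_=pickle.load(open('w13.pkl','rb'))
for z in (.059,.066,.069): print(z,'w13 top L',onz(m2,(165,28.5),z).round(4),onz(m2,(500,32),z).round(4),'top R',onz(m2,(176,161),z).round(4),onz(m2,(485,164.5),z).round(4))
E
```

```text
0.01 floor R [0.2485 0.1973 0.01  ] [0.5002 0.1968 0.01  ]
0.017 floor R [0.2526 0.2013 0.017 ] [0.4966 0.2009 0.017 ]
0.02 floor R [0.2544 0.203  0.02  ] [0.4951 0.2026 0.02  ]
0.059 top L [0.2497 0.295  0.059 ] [0.4991 0.2948 0.059 ] top R [0.2401 0.1921 0.059 ] [0.5049 0.1918 0.059 ]
0.066 top L [0.2549 0.2963 0.066 ] [0.4946 0.2961 0.066 ] top R [0.2457 0.1974 0.066 ] [0.5002 0.1971 0.066 ]
0.069 top L [0.2572 0.2968 0.069 ] [0.4926 0.2967 0.069 ] top R [0.2481 0.1997 0.069 ] [0.4982 0.1994 0.069 ]
0.059 w13 top L [0.2454 0.2991 0.059 ] [0.4985 0.301  0.059 ] top R [0.2451 0.2006 0.059 ] [0.5015 0.2017 0.059 ]
0.066 w13 top L [0.2479 0.2976 0.066 ] [0.4953 0.2994 0.066 ] top R [0.2476 0.2013 0.066 ] [0.4983 0.2024 0.066 ]
0.069 w13 top L [0.249 0.297 0.069] [0.494  0.2988 0.069 ] top R [0.2487 0.2016 0.069 ] [0.4969 0.2027 0.069 ]
```

View pics/c_t14.png

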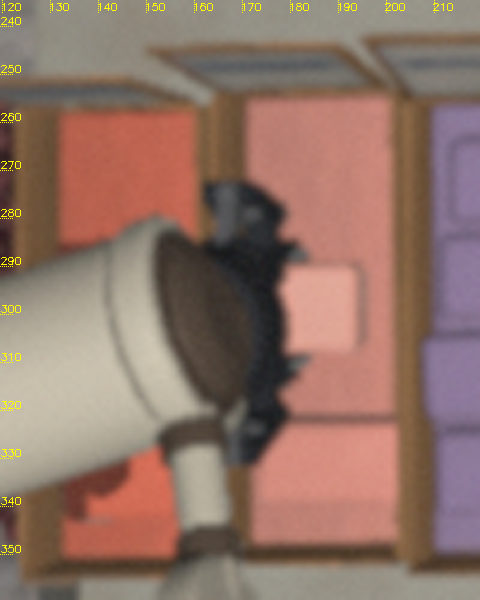

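Request:
move_arm --hand '[0, 0, 0, 0, 0, 0, 0, 0, 0]' --pt "0.001 0 0.005" --pt "0.001 0 0.02" --pt "0.001 0 0.035" --pt "0.001 0 0.05" --pt "0.001 0 0.06" --pt "0.001 0 0.066" --pt "0.001 0 0.07" --pt "0.001 0 0.072" --pt "0.001 0 0.074" --twist '[0, 0, 0, 0, 0, 0, 0, 0, 0]'

```text
clock: 19.25
ee_pos: [0.3836, 0.2496, 0.0238]
tool_rot: [-179.9, 0.1, 90.0]
ft_force: [-17.1, -7.5, 42.6]
grip_width: 0.0461
```

```bash
python3 look.py w15
```

```text
19.25 [0.3836 0.2496 0.0238] [-1.799e+02  6.000e-02  8.997e+01] 0.0461 [-17.15  -7.54  42.64] [-1.189  2.536 -0.094]
```

View pics/w15.png

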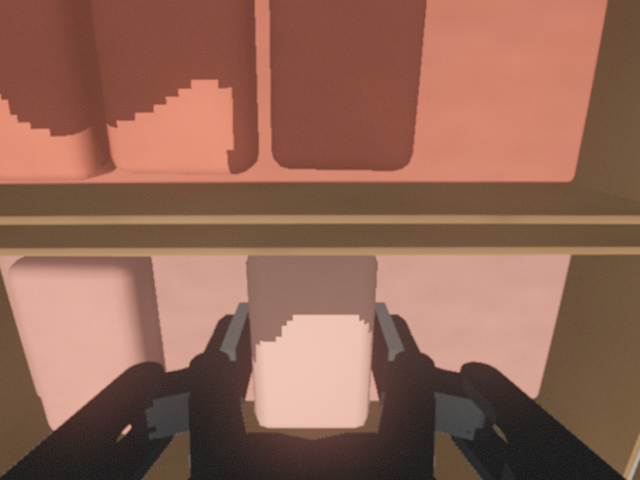

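Request:
move_arm --hand '[0, 0, 0]' --pt "0 0 -0.001" --pt "0 0 -0.002" --pt "0 0 -0.002" --twist '[0, 0, 0]'

```text
clock: 19.6
ee_pos: [0.384, 0.2498, 0.0239]
tool_rot: [179.9, -0.0, 89.9]
ft_force: [-0.2, 0.3, 3.5]
grip_width: 0.0464
```

```bash
python3 look.py w16;  python3 - <<'E'
from h import *
im=optics.camera('top'); crop(im,120,235,220,360,4.8,"c_t16")
im=optics.camera('side'); crop(im,300,60,480,210,4,"c_s16")
E
```

```text
19.6 [0.384  0.2498 0.0239] [ 1.7991e+02 -3.0000e-02  8.9940e+01] 0.0464 [-0.23  0.27  3.45] [-0.093  0.19  -0.028]
```

View pics/c_t16.png

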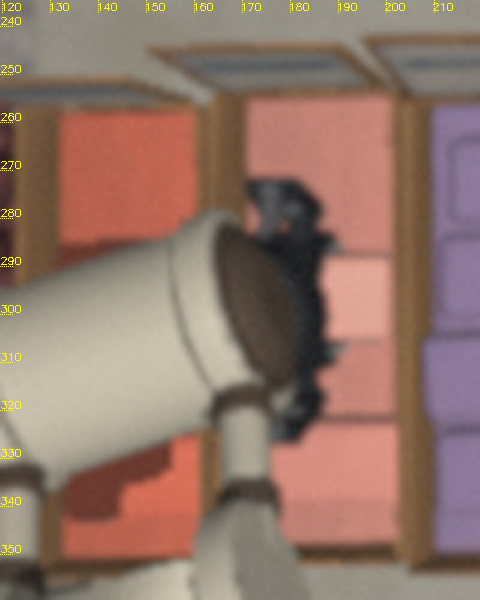

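View pics/c_s16.png

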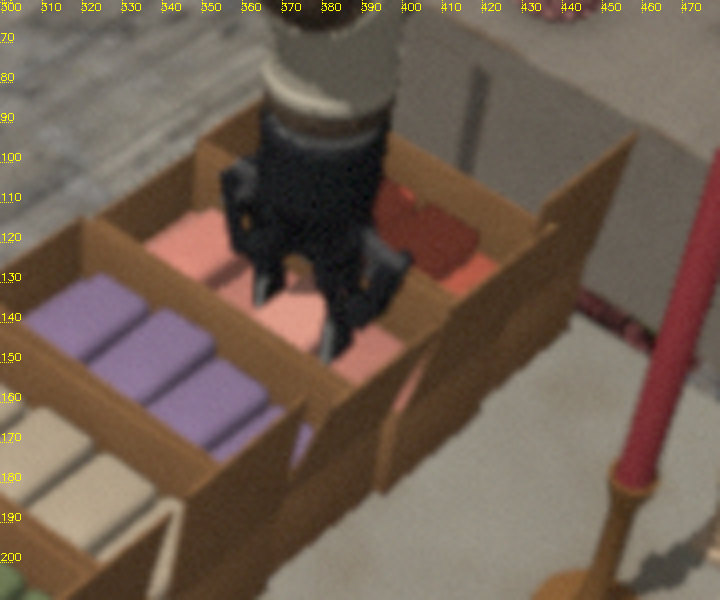

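Request:
move_arm --hand '[0.055, 0.058, 0.06, 0.06, 0.06, 0.06, 0.06, 0.06, 0.06, 0.06, 0.06]' --pt "0 0 0" --pt "0 0 0" --pt "0 0 0" --pt "0 0 0" --pt "0 0 -0.01" --pt "0 0 -0.04" --pt "0 0 -0.08" --pt "0 0 -0.12" --pt "0 0 -0.16" --pt "0 0 -0.2" --pt "0 0 -0.2" --twist '[0, 0, 0, 0, 0, 0, 0, 0, 0, 0, 0]'

```text
clock: 20.85
ee_pos: [0.3868, 0.2507, 0.2305]
tool_rot: [179.3, -0.2, 90.0]
ft_force: [0.9, -0.2, 0.5]
grip_width: 0.0601
```

```bash
python3 look.py w17;  python3 - <<'E'
from h import *
im=optics.camera('side'); crop(im,300,60,480,210,4,"c_s17")
E
```

```text
20.85 [0.3868 0.2507 0.2305] [179.3   -0.23  89.95] 0.0601 [ 0.86 -0.21  0.5 ] [ 0.019  0.003 -0.024]
```

View pics/w17.png

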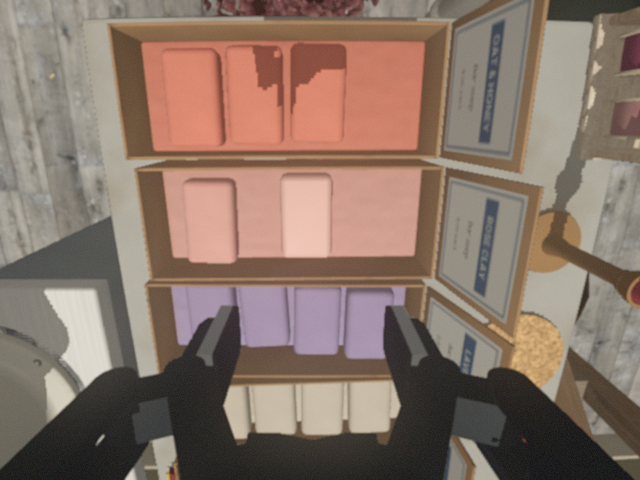

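View pics/c_s17.png

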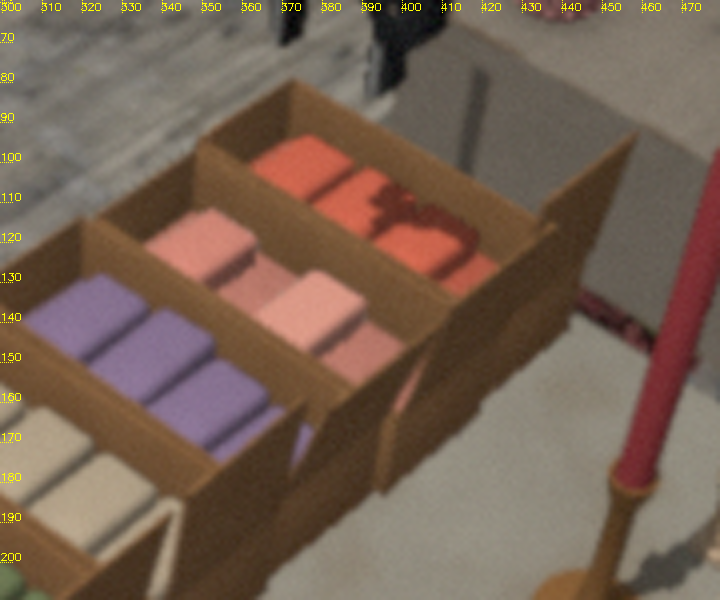

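Request:
move_arm --hand '[0.065, 0.065, 0.065, 0.065, 0.065, 0.065, 0.065, 0.065, 0.065, 0.065, 0.065, 0.065, 0.065, 0.065, 0.065, 0.065, 0.065, 0.065, 0.065]' --pt "-0.02 0.003 0" --pt "-0.06 0.006 0" --pt "-0.1 0.01 0" --pt "-0.14 0.015 0" --pt "-0.18 0.02 0" --pt "-0.22 0.025 0" --pt "-0.26 0.03 0" --pt "-0.3 0.035 0" --pt "-0.34 0.04 0" --pt "-0.38 0.045 0" --pt "-0.42 0.05 0" --pt "-0.46 0.056 0" --pt "-0.5 0.062 0" --pt "-0.54 0.068 0" --pt "-0.57 0.073 0" --pt "-0.595 0.076 0.01" --pt "-0.61 0.077 0.02" --pt "-0.61 0.077 0.02" --pt "-0.61 0.077 0.02" --twist '[0, 0, 0, 0, -0.5, -1, -1.5, -2, -2.5, -3, -3.5, -4, -4.5, -5, -5.4, -5.7, -5.7, -5.7, -5.7]'

```text
clock: 22.85
ee_pos: [0.459, -0.3595, 0.2018]
tool_rot: [-179.9, -0.2, 95.6]
ft_force: [1.0, -0.8, 0.5]
grip_width: 0.0649
```

```bash
python3 look.py w18 230 170 400 300 4.5
```

```text
22.85 [ 0.459  -0.3595  0.2018] [-179.9    -0.18   95.62] 0.0649 [ 0.97 -0.85  0.45] [ 0.009  0.009 -0.036]
```

View pics/c_w18.png

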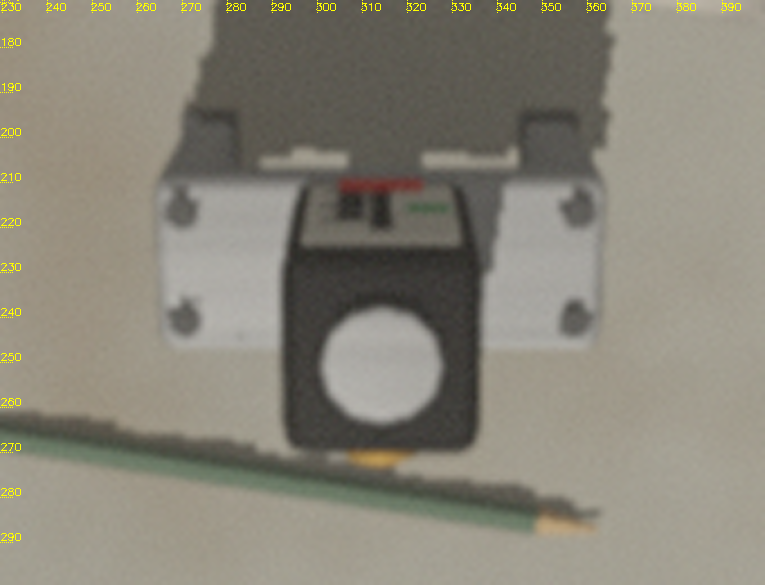

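```bash
python3 - <<'E'
from h import *
import pickle
m,p,Rm=pickle.load(open('w18.pkl','rb'))
q=lambda c:((c[0]+.5)/4.5-.5+230,(c[1]+.5)/4.5-.5+170)
d=onz(m,q((381,365)),.112); b=[onz(m,q(c),.057) for c in ((181,209),(578,209),(184,320),(574,318))]
print(d,np.mean(b,0)); v=b[1]-b[0];w=b[3]-b[2]; print(np.degrees(np.arctan2(v[1],v[0])),np.degrees(np.arctan2(w[1],w[0])))
c=(d+np.mean(b,0))/2; print(Rm.T@(c-p), p)
E
```

```text
[ 0.46085726 -0.35920022  0.112     ] [ 0.4608669  -0.35918155  0.057     ]
5.640196649964224 5.9502106650297835
[-0.0002267  0.0020888  0.1172824] [ 0.45900533 -0.35951164  0.20178608]
```

Request:
move_arm --hand '[0.065, 0.065, 0.065, 0.065, 0.065, 0.065, 0.065, 0, 0, 0, 0, 0, 0, 0, 0, 0, 0]' --pt "0 0.002 0.02" --pt "0 0.002 0.055" --pt "0 0.002 0.09" --pt "0 0.002 0.115" --pt "0 0.002 0.125" --pt "0 0.002 0.128" --pt "0 0.002 0.128" --pt "0 0.002 0.128" --pt "0 0.002 0.128" --pt "0 0.002 0.128" --pt "0 0.002 0.128" --pt "0 0.002 0.128" --pt "0 0.002 0.128" --pt "0 0.002 0.122" --pt "0 0.002 0.1" --pt "0 0.002 0.06" --pt "0 0.002 0.02" --twist '[0, 0, 0, 0, 0, 0, 0, 0, 0, 0, 0, 0, 0, 0, 0, 0, 0]' --force 30

```text
clock: 24.6
ee_pos: [0.4608, -0.3592, 0.183]
tool_rot: [-179.9, -0.2, 95.6]
ft_force: [0.8, -0.3, -1.7]
grip_width: 0.0295
```

```bash
python3 look.py w19
```

```text
24.6 [ 0.4608 -0.3592  0.183 ] [-179.89   -0.18   95.64] 0.0295 [ 0.81 -0.34 -1.66] [-0.075 -0.011 -0.006]
```

View pics/w19.png

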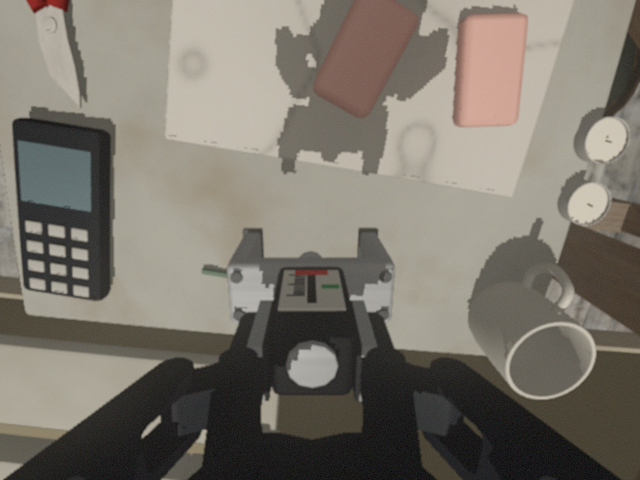

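```bash
python3 - <<'E'
from h import *
import pickle
from scipy.optimize import least_squares
def fitmat(img,m,box,x0=(.628,.067)):
    f=img.astype(float)+1; x0_,y0_,x1,y1=box
    mk=((f[...,2]/f[...,0]>1.5)).astype(np.uint8)
    z=np.zeros_like(mk); z[y0_:y1,x0_:x1]=mk[y0_:y1,x0_:x1]
    c=max(cv2.findContours(z,0,cv2.CHAIN_APPROX_NONE)[0],key=cv2.contourArea)[:,0]
    P=np.array([onz(m,u,.005)[:2] for u in c.astype(float)])
    r=least_squares(lambda p:np.hypot(P[:,0]-p[0],P[:,1]-p[1])-p[2],[*x0,.06],loss='cauchy',f_scale=.0005)
    return r.x,len(P),np.mean(abs(r.fun)<.001)
m,_,_=pickle.load(open('w1.pkl','rb'))
print(fitmat(cv2.imread('pics/w1.png'),m,(255,155,385,275)))
print(fitmat(cv2.imread('pics/top0.png'),optics.camera_model('top'),(230,178,285,228)))
E
```

```text
(array([0.6287047 , 0.06797595, 0.05832374]), 526, np.float64(0.5228136882129277))
(array([0.62907447, 0.06564966, 0.05806212]), 123, np.float64(0.7235772357723578))
```

Request:
move_arm --hand '[0, 0, 0, 0, 0, 0, 0, 0, 0, 0, 0, 0, 0, 0, 0, 0, 0, 0, 0]' --pt "0.01 0.008 -0.03" --pt "0.035 0.03 -0.05" --pt "0.06 0.055 -0.052" --pt "0.09 0.08 -0.052" --pt "0.115 0.103 -0.052" --pt "0.142 0.126 -0.052" --pt "0.168 0.148 -0.052" --pt "0.193 0.169 -0.052" --pt "0.225 0.175 -0.052" --pt "0.257 0.181 -0.052" --pt "0.289 0.187 -0.052" --pt "0.321 0.193 -0.052" --pt "0.353 0.199 -0.052" --pt "0.38 0.204 -0.045" --pt "0.4 0.208 -0.035" --pt "0.408 0.209 -0.02" --pt "0.408 0.209 -0.01" --pt "0.408 0.209 -0.01" --pt "0.408 0.209 -0.01" --twist '[0, -3, -7, -11, -15, -19, -23, -27, -31, -35, -39, -43, -47, -50, -53, -54, -54, -54, -54]'

```text
clock: 26.55
ee_pos: [0.6294, 0.065, 0.1929]
tool_rot: [-180.0, -0.0, 149.5]
ft_force: [0.2, -0.4, -2.0]
grip_width: 0.0298
```

```bash
python3 look.py w20
```

```text
26.55 [0.6294 0.065  0.1929] [-1.7996e+02 -3.0000e-02  1.4953e+02] 0.0298 [ 0.19 -0.44 -2.  ] [ 0.05  -0.045  0.049]
```

View pics/w20.png

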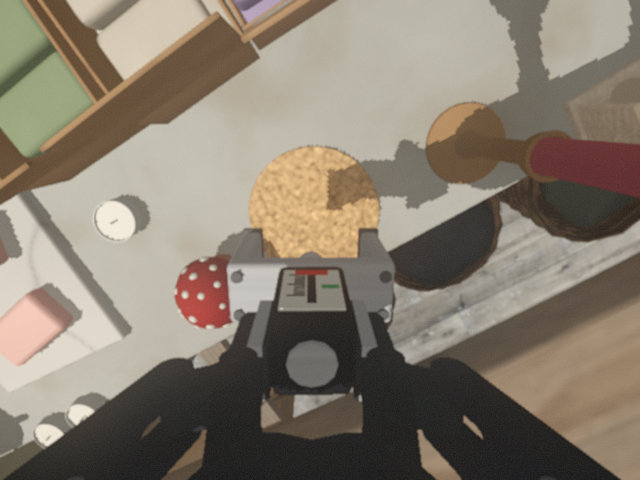

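```bash
python3 - <<'E'
from h import *
import pickle
from scipy.optimize import least_squares
m,p,Rm=pickle.load(open('w20.pkl','rb')); img=cv2.imread('pics/w20.png')
f=img.astype(float)+1; mk=((f[...,2]/f[...,0]>1.5)).astype(np.uint8); z=np.zeros_like(mk); z[140:230,240:392]=mk[140:230,240:392]
c=max(cv2.findContours(z,0,cv2.CHAIN_APPROX_NONE)[0],key=cv2.contourArea)[:,0]; c=c[c[:,1]<228]
P=np.array([onz(m,u,.005)[:2] for u in c.astype(float)])
r=least_squares(lambda q:np.hypot(P[:,0]-q[0],P[:,1]-q[1])-.0595,[.6287,.067],loss='cauchy',f_scale=.0005)
print(r.x,np.mean(abs(r.fun)<.001), Rm.T@(np.array([*r.x,p[2]])-p), Rm.T@(np.array([.6288,.067,p[2]])-p))
E
```

```text
[0.62980137 0.06730676] 0.8709677419354839 [ 8.59975659e-04  2.19714044e-03 -1.00545161e-06] [ 1.56753846e-03  1.42500664e-03 -7.88981265e-08]
```

Request:
move_arm --hand '[0, 0, 0, 0, 0, 0, 0, 0, 0, 0, 0, 0, 0]' --pt "0.0012 0.0018 0.01" --pt "0.0012 0.0018 0.035" --pt "0.0012 0.0018 0.06" --pt "0.0012 0.0018 0.085" --pt "0.0012 0.0018 0.1" --pt "0.0012 0.0018 0.106" --pt "0.0012 0.0018 0.108" --pt "0.0012 0.0018 0.109" --pt "0.0012 0.0018 0.11" --pt "0.0012 0.0018 0.111" --pt "0.0012 0.0018 0.112" --pt "0.0012 0.0018 0.113" --pt "0.0012 0.0018 0.113" --twist '[0, 0, 0, 0, 0, 0, 0, 0, 0, 0, 0, 0, 0]'

```text
clock: 27.9
ee_pos: [0.63, 0.0682, 0.0816]
tool_rot: [180.0, 0.1, 149.6]
ft_force: [-2.4, -1.5, 5.3]
grip_width: 0.0299
```

```bash
python3 look.py w21
```

```text
27.9 [0.63   0.0682 0.0816] [1.7998e+02 7.0000e-02 1.4965e+02] 0.0299 [-2.37 -1.45  5.31] [0.028 0.468 0.062]
```

View pics/w21.png

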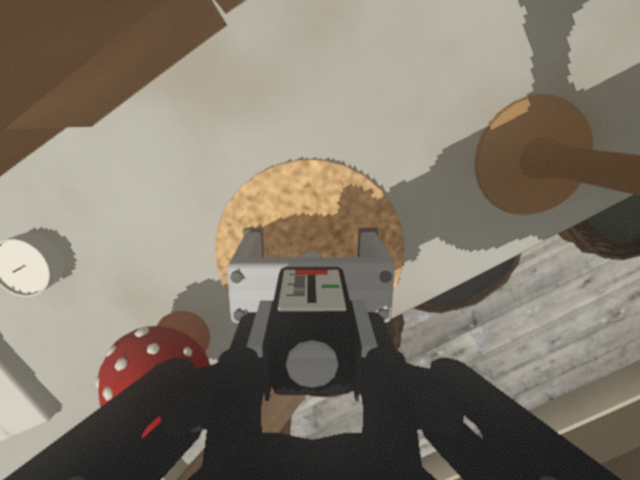

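Request:
move_arm --hand '[0, 0, 0.045, 0.06, 0.065, 0.065, 0.065, 0.065, 0.065, 0.065, 0.065, 0.065, 0.065]' --pt "0 0 -0.001" --pt "0 0 -0.001" --pt "0 0 -0.001" --pt "0 0 -0.001" --pt "0 0 -0.001" --pt "0 0 -0.01" --pt "0 0 -0.04" --pt "0 0 -0.08" --pt "0 0 -0.12" --pt "0 0 -0.16" --pt "0 0 -0.17" --pt "0 0 -0.17" --pt "0 0 -0.17" --twist '[0, 0, 0, 0, 0, 0, 0, 0, 0, 0, 0, 0, 0]'

```text
clock: 29.25
ee_pos: [0.6287, 0.0684, 0.2487]
tool_rot: [-179.9, -0.1, 149.6]
ft_force: [-1.3, -0.3, -0.7]
grip_width: 0.0652
```

```bash
python3 look.py w22 250 160 390 280 5;  python3 - <<'E'
from h import *
im=optics.camera('side'); cv2.imwrite('pics/s22.png',im)
E
```

```text
29.25 [0.6287 0.0684 0.2487] [-1.7994e+02 -1.2000e-01  1.4964e+02] 0.0652 [-1.34 -0.35 -0.71] [ 0.022 -0.025  0.058]
```

View pics/c_w22.png

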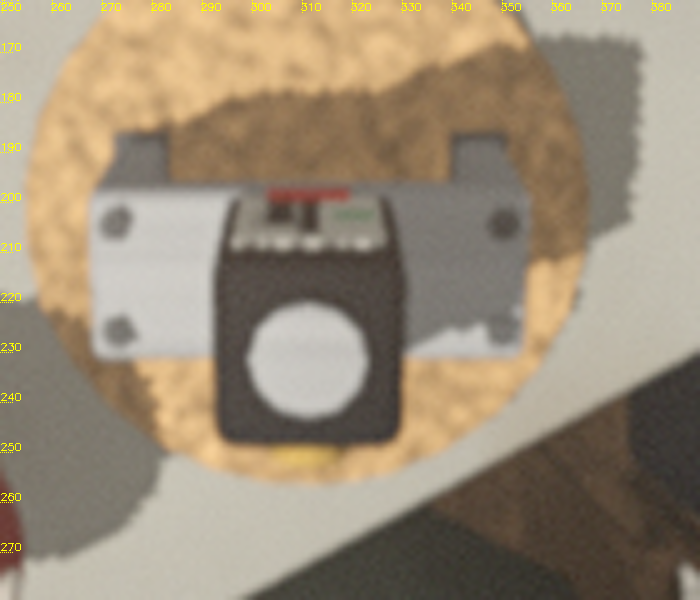

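View pics/s22.png

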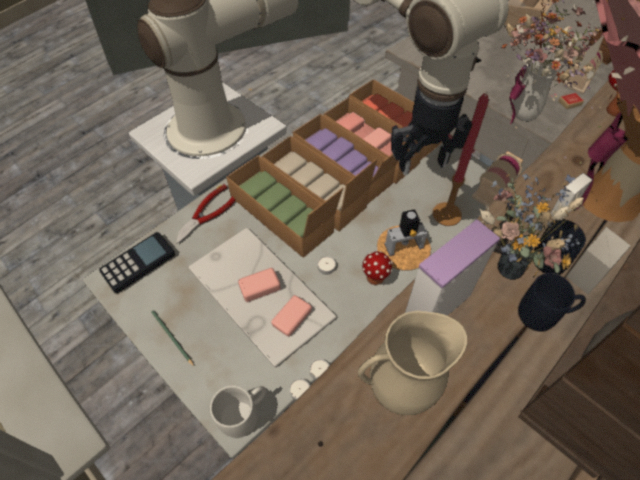

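```bash
python3 - <<'E'
from h import *
import pickle
from scipy.optimize import least_squares
m,p,Rm=pickle.load(open('w22.pkl','rb')); img=cv2.imread('pics/w22.png')
f=img.astype(float)+1; mk=((f[...,2]/f[...,0]>1.5)).astype(np.uint8); z=np.zeros_like(mk); z[135:265,245:380]=mk[135:265,245:380]
c=max(cv2.findContours(z,0,cv2.CHAIN_APPROX_NONE)[0],key=cv2.contourArea)[:,0]
P=np.array([onz(m,u,.005)[:2] for u in c.astype(float)])
r=least_squares(lambda q:np.hypot(P[:,0]-q[0],P[:,1]-q[1])-q[2],[.6287,.067,.0595],loss='cauchy',f_scale=.0005)
print('mat',r.x,np.mean(abs(r.fun)<.001))
q=lambda c:((c[0]+.5)/5-.5+250,(c[1]+.5)/5-.5+160)
b=[onz(m,q(c),.062) for c in ((116,222),(503,224),(119,331),(500,326))]; print('bolts c',np.mean(b,0),'disc',onz(m,q((308,360)),.117))
E
```

```text
mat [0.62880808 0.06790042 0.05834999] 0.9840764331210191
bolts c [0.62813374 0.06883739 0.062     ] disc [0.62797421 0.06868181 0.117     ]
```

```bash
python3 - <<'E'
from h import *
t=optics.camera('top'); cv2.imwrite('pics/t23.png',t)
a=cv2.imread('pics/side0.png').astype(int); b=cv2.imread('pics/s22.png').astype(int)
for n,(x0,y0,x1,y1) in dict(toad=(360,248,395,288),mug=(205,380,270,440),teaA=(315,255,340,275),teaBC=(288,358,332,400),far=(272,292,318,338),mid=(235,265,283,305),candle=(432,200,465,228),pencil=(148,305,200,370)).items(): print(n,abs(a-b)[y0:y1,x0:x1].mean().round(2))
print(ticket.finish_job())
E
```

```text
toad 5.42
mug 4.19
teaA 5.22
teaBC 4.77
far 5.3
mid 8.52
candle 22.14
pencil 4.85
the job is handed in; nothing more can be done
None
```

```bash
python3 - <<'E'
from h import *
a=cv2.imread('pics/side0.png');b=cv2.imread('pics/s22.png')
o=np.hstack([np.vstack([i[190:290,400:480],i[250:350,230:310]]) for i in (a,b)])
cv2.imwrite('pics/cmp.png',cv2.resize(o,None,fx=3,fy=3))
E
```

```text
(no output)
```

View pics/cmp.png

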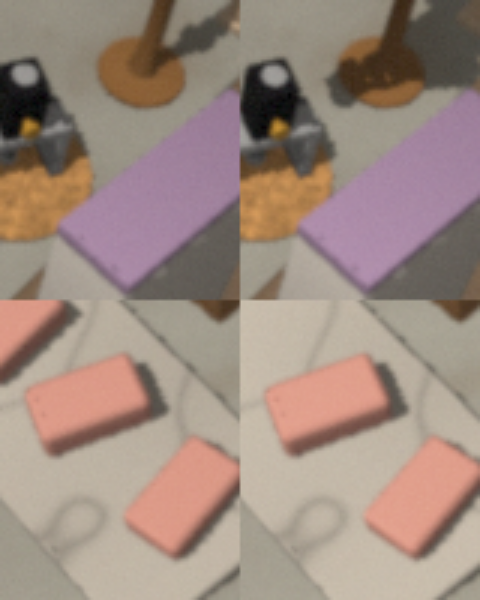

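The 26 mm bar is in the pink box behind the fixed bar, the gauge is back on its mat, and the job was handed in at about 29 s of the 72 s.

**Gauging:** I stood the gauge free on the slab over the bar nearest the robot. The pointer matched the green mark for 26 mm once I allowed for parallax. It was the first bar I tried, so I did not gauge the other two.

**Order:** I parked the gauge on bare table to the right of the slab while I moved the bar, then took it back to the mat.

**Last checks:**
- **Bar:** the pictures show it lying flat and crosswise in the box, behind the fixed bar.
- **Gauge:** it stands upright about 1 mm from the middle of the mat.
- **Other things:** the two other bars and the bystanders look unmoved. The before/after comparison differed most at the candle and the middle bar. When I enlarged both after handing in, I saw only changed shadows.

**What disagreed:**
- **Force in the box:** the box floor was about 5 mm higher than I had measured, so the wrist force reached about 43 N for a moment as the bar touched down. I think that was the bar on the floor rather than the arm or gripper body, and I backed off at once. That is below the 120 N wrist limit, but the limit for the arm or gripper body is 40 N.
- **Bar heights from pictures:** my estimates before gauging were inconsistent, so I went by the gauge alone.

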